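Assemble and load the cutlery caddy

TASK

Put the cutlery caddy back together and fill it: set the grey divider insert level in the caddy's mouth and let go of it so that it rests on the catches, then press it straight down with the pusher (not with the fingers) on its middle block until it snaps fully home. Then stand the pusher upright on the cork trivet, and move every wooden utensil from the draining block into the caddy, each handle down through an opening of the insert until it stands on the caddy's floor. Do not knock aside the tin and the cup that stand among these things.

Things in the scene. Friction and masses are not known exactly. Their poses are not given: they have to be found in the camera images.
- caddy: White plastic cutlery caddy, open-topped box fixed to the worktop, 215 (its x) by 148 (its y, over the lips) by 112 mm tall. Origin: centre of its underside, z up. Walls 6 mm, mouth 193 x 126 mm inside, lips flared outwards 45 degrees (top 9 mm). Floor top at z = 5, with 15 mm high ribs leaving four 22 mm square sockets at (x, y) = (+-65, +-42), right below the openings of a seated insert.
- insert: Grey plastic divider insert, loose: plate 190 (its x) x 120 (y) x 12 mm, ends rounded, four openings 24 mm square at (x, y) = (+-65, +-42), and on top a middle block 52 (x) x 44 (y) mm from z = 12 to 50, to grip it by and to press on. Origin: centre of underside, z up. About 250 g. Fits the caddy either way round, x along the caddy's x, play 1.5 mm each end, 3 mm each side.
- pusher: Pusher, loose, standing upright: a heavy steel foot 54 mm across and 22 mm high, above it a round dark wooden handle 28 mm across up to z = 85 mm. Origin: centre of the foot's underside, z along the handle. About 350 g.
- ledge (a point): Fixed point at the middle of the caddy's mouth, 70 mm above its underside, level with the top of the ledge (8 mm wide, along the long walls) on which the underside of the fully seated insert lies.
- catch (a point): Nose of one of two sprung steel catches, at the middle of each end of the caddy (36 mm wide, radius 6, centre at caddy x = +-97, z = 85). The insert set level in the mouth rests on them, underside at caddy z = 88. Pressed on its block with about 8 to 13 N it travels 18 mm to the ledge and they snap over its ends, often one end before the other.
- trivet: Round cork trivet fixed to the worktop, 120 mm across, 4 mm thick, the pusher's resting place. Origin: centre of its underside on the worktop.
- stand: Wooden draining block fixed to the worktop, 124 x 124 x 60 mm, with four holes 18 mm square and 52 mm deep at (+-40, +-40) mm in which the utensils stand at first. Origin: centre of its underside, z up.
- utensil0: Pale wooden utensil, 165 mm long, about 50 g, standing handle down in the draining block (2 to 4 are present; absent ones read None): round handle 14 mm across from its rounded end at z = 0 to z = 110, then a flat 44 mm wide, square-cornered spatula head, 10 mm thick along its x axis, wide along y, up to z = 165. Origin: lower end of the handle; z towards the head.
- utensil1: Pale wooden utensil, 165 mm long, about 50 g, standing handle down in the draining block (2 to 4 are present; absent ones read None): round handle 14 mm across from its rounded end at z = 0 to z = 110, then a flat 42 mm wide spoon-like head, 10 mm thick along its x axis, wide along y, up to z = 165. Origin: lower end of the handle; z towards the head.
- utensil2: Pale wooden utensil, 165 mm long, about 50 g, standing handle down in the draining block (2 to 4 are present; absent ones read None): round handle 14 mm across from its rounded end at z = 0 to z = 110, then a flat 44 mm wide two-pronged fork head, 10 mm thick along its x axis, wide along y, up to z = 165. Origin: lower end of the handle; z towards the head.
- utensil3: Pale wooden utensil, 165 mm long, about 50 g, standing handle down in the draining block (2 to 4 are present; absent ones read None): round handle 14 mm across from its rounded end at z = 0 to z = 110, then a flat 40 mm wide, round-cornered spatula head, 10 mm thick along its x axis, wide along y, up to z = 165. Origin: lower end of the handle; z towards the head.
- tin: Steel tin 68 mm across, 70 mm tall. Bystander, loose. Origin: centre of its underside.
- cup: Blue cup 60 mm across, 60 mm tall. Bystander, loose. Origin: centre of its underside.

How it is judged:
By the outcome, as a careful person would: the job done as asked, in the order asked, and still so for the second after the job is handed in, with the robot touching nothing.
Of utensil0, utensil1, utensil2, utensil3 only 2 to 4 are there at a start; the rules pass over those that are not, and their reading is None.
At some moment in a run one of insert, pusher may be knocked a few centimetres aside while the robot is not near it.
It also fails if it takes over 210 s, if anything falls off the work surface, if the arm or the gripper's body presses on something with over 40 N, if the wrist force passes 120 N, or if a joint passes its speed limit or range.

ROBOT

A 7-joint arm with a two-finger parallel gripper is mounted at the origin on the work surface. World frame = base frame: x ahead of the robot, y to its left, z up, the work surface at z = 0. Lengths are in mm, angles in rad, forces in N, time in s.
With the tool pointing down it reaches from about 400 to 850 mm from the base axis. Payload 10.4 kg.
Tool frame: the origin (TCP) lies between the finger pads; the fingertips stand 14 mm ahead of it and the grasp point (between the pads) lies 5 mm behind it; x points along the fingers, y is the direction in which the jaws open and shut, and the axes are right-handed (so a half turn about x gives the same grasp; the last joint's range is limited). The gripper opens to 85 mm and grips with 20 to 120 N. Pads are 22 mm wide; open, the fingers measure 114 mm over their backs; the gripper's body (76 mm by 85 mm) begins 54 mm behind the grasp point. The pads swing forward as they close: fully open they stand 13 mm farther back than shut.
Start: joints at [1.236, 0.332, -0.065, 1.46, 0.022, 1.35, -0.088], TCP at [191.754, -594.878, 245.338] pointing down, gripper open.
Joint ranges: [-2.6, 2.6], [-0.5, 2.12], [-1.47, 1.34], [0.16, 2.42], [-1.27, 4.41], [0.06, 2.06], [-2.6, 2.6]. Speed limits (rad/s): [2.22, 2.22, 2.79, 2.79, 3.14, 3.14, 3.14].

INTERFACE

Orientations are given as a unit quaternion [x, y, z, w].
In Python, from bench import sensors, eyes, ctrl, finder gives the robot as it stands. The module is installed in compiled form; this text tells all that it offers.
- The arm moves only by the shell command python3 -m creep 'ROWS' [FORCE]. ROWS is JSON, a list of rows, each a list of 7 numbers: the finger opening in m, from 0 to 0.0854, then the shift along the world's x, y, z in m, then the turn, a rotation vector about the world's x, y, z in degrees. In form: [[gripper, dx, dy, dz, ax, ay, az], ...]. A call has 1 to 10 rows; each row shifts and turns the pose as measured when the row begins; what a row does not reach is not made up. A row lasts 1/12 s, in which the tool goes at most 41.7 mm and 7.16 degrees, less where a joint would pass 70% of its speed; a pose out of reach is approached as far as the arm can. A call with a gripper value outside its range is refused whole. The fingers move at their own pace and stop on an object; FORCE is the grip in N (left out, the last holds). Time passes only in rows, so rows that do not move let the fingers close. It gives the time, the measured TCP pose, the force and the opening at its end, in the units of the state.
- sensors.read_state(): the state, without advancing time (a new reading comes with each control period).
- eyes.capture(name): name is "scene" or "top" or "wrist"; returns a dict with "image" (480x640x3 uint8, red, green, blue), "z_map" (480x640 float32, mm along the optical axis (not along the pixel's ray), 0 where there is no reading), "mtx" (3x3 intrinsics, pixels), "R" (3x3) and "t" (3): a world point X has camera coordinates R X + t. Camera axes: x right, y down, z forward; pixel columns grow to the right and rows downward; lengths in mm; the calibration is good to about 2 mm. A picture is of the moment at which its call begins.
- ctrl.finish_job(): hands the job in, once; it reports no verdict.
Trained networks look in the newest picture that a camera, given by its name, has taken for a name from the list of things; names that differ only in an ending like _2 or _b are one class to them, and where a whole thing is asked for, a point or a joint stands for the part that bears it (a point fixed in the world has none). Each returns a list of dicts, best first, with "conf" (0 to 1); they miss things now and then, are a little off and sometimes report something else, mostly with a low value. They report only what shows in the picture. A call takes as long as a camera call.
- finder.boxes_of(query, camera): "location" ([x, y, z] in mm, in world coordinates, good to about 4 mm: the middle of the surface that is visible of it).
- finder.masks_of(query, camera): "mask" (480x640 bool, what is visible of it).
The state is a dict: "time": time; "q": joint angles; "qd": joint speeds; "joint_torque": joint torques, N m; "ee_pos": TCP position; "tcp_rot": TCP orientation; "contact_force": force on the tool from outside, world axes, zero at the start; "ft_torque": the same for the moment, N m; "opening": finger opening in mm.
Only numpy, scipy, OpenCV 4.12 (cv2) and the standard library are available. Lean on these libraries where they do the work, as an engineer would, in place of code of your own. Each camera call takes 0.05 s, during which the arm holds its last target. There are 200 camera calls.

## Working session

There is one attempt and no reset: what is moved stays moved. The work goes in short steps, Python scripts to look and compute and a shell command to move; the robot and the scene stay as the last step left them, time stands still between calls to the robot, and variables do not carry over. Pictures are saved under pics/ and viewed, about 12 in all and at most 16, crops included, and the job is handed in when it is done.

```bash
mkdir -p pics
cat > h.py <<'E'
import numpy as np, cv2
from bench import sensors, eyes, ctrl, finder
def cap(n, save=None):
    c=eyes.capture(n)
    if save: cv2.imwrite('pics/'+save, cv2.cvtColor(c['image'],cv2.COLOR_RGB2BGR))
    return c
def cloud(c):
    z=c['z_map'].astype(float); v,u=np.mgrid[0:480,0:640]; K=c['mtx']
    P=np.stack([(u-K[0,2])/K[0,0]*z,(v-K[1,2])/K[1,1]*z,z],-1)
    W=(P-c['t'])@c['R']; W[z==0]=np.nan
    return W
def st():
    s=sensors.read_state(); print({k:np.round(s[k],3).tolist() for k in('time','ee_pos','tcp_rot','contact_force','opening','q')}); return s
E
python3 - <<'E'
from h import *
s=st()
for cam in('top','scene'):
    c=cap(cam,cam+'0.png'); W=cloud(c)
    print(cam,'campos',np.round(-c['R'].T@c['t']), c['mtx'][0,0])
    for n in ['caddy','insert','pusher','trivet','stand','utensil0','utensil1','utensil2','utensil3','tin','cup']:
        print(n,[(round(d['conf'],2),np.round(d['location']).tolist()) for d in finder.boxes_of(n,cam)[:3]])
E
```

```text
{'time': 0.0, 'ee_pos': [191.584, -594.523, 244.493], 'tcp_rot': [-0.698, -0.11, 0.699, -0.109], 'contact_force': [0.539, 0.226, 0.489], 'opening': 85.075, 'q': [1.236, 0.333, -0.065, 1.461, 0.022, 1.35, -0.088]}
top campos [ 502.  -17. 1376.] 570.1799033502182
caddy [(0.92, [539.0, -15.0, 20.0])]
insert [(0.83, [493.0, -255.0, 16.0])]
pusher [(0.8, [522.0, -397.0, 24.0])]
trivet [(0.91, [521.0, 370.0, -0.0]), (0.65, [674.0, 387.0, 33.0])]
stand [(0.65, [577.0, 168.0, 62.0]), (0.25, [523.0, -394.0, 25.0])]
utensil0 [(0.63, [531.0, 139.0, 173.0]), (0.28, [670.0, -375.0, 70.0])]
utensil1 [(0.63, [531.0, 139.0, 173.0]), (0.28, [670.0, -375.0, 70.0])]
utensil2 [(0.63, [531.0, 139.0, 173.0]), (0.28, [670.0, -375.0, 70.0])]
utensil3 [(0.63, [531.0, 139.0, 173.0]), (0.28, [670.0, -375.0, 70.0])]
tin [(0.55, [670.0, -372.0, 71.0])]
cup [(0.58, [672.0, 389.0, 32.0])]
scene campos [ 928. -723.  588.] 444.67252503787296
caddy [(0.94, [540.0, -57.0, 71.0]), (0.71, [620.0, 173.0, 54.0])]
insert [(0.85, [514.0, -280.0, 11.0])]
pusher [(0.74, [533.0, -410.0, 23.0])]
trivet [(0.85, [512.0, 376.0, 10.0])]
stand [(0.93, [615.0, 174.0, 55.0])]
utensil0 [(0.69, [531.0, 130.0, 138.0]), (0.68, [626.0, 198.0, 136.0])]
utensil1 [(0.69, [531.0, 130.0, 138.0]), (0.68, [626.0, 198.0, 136.0])]
utensil2 [(0.69, [531.0, 130.0, 138.0]), (0.68, [626.0, 198.0, 136.0])]
utensil3 [(0.69, [531.0, 130.0, 138.0]), (0.68, [626.0, 198.0, 136.0])]
tin [(0.77, [682.0, -393.0, 61.0])]
cup [(0.87, [673.0, 363.0, 45.0])]
```

View pics/top0.png

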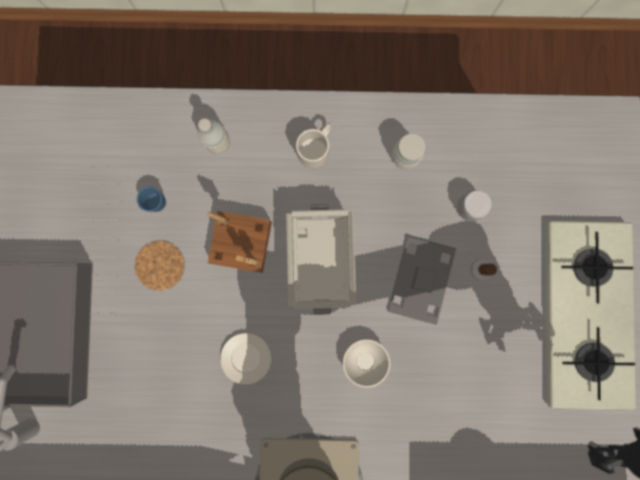

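View pics/scene0.png

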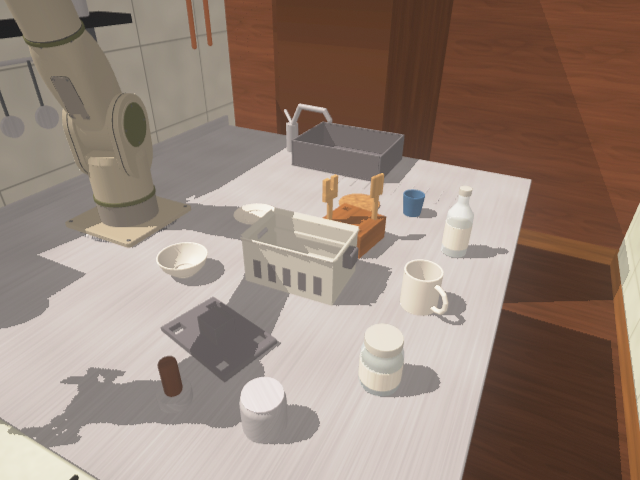

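The top view shows the caddy at about (321,258), the insert at (421,279) turned about 15°, the pusher at (487,269), the trivet at (160,265), and the stand at (240,242) with two utensils. The insert's block can't be made out, so I'll measure it from depth.

```bash
cat >> h.py <<'E'
def rect(P):
    r=cv2.minAreaRect(P[:,:2].astype(np.float32)); return np.round(r[0],1),np.round(r[1],1),round(r[2],1)
E
python3 - <<'E'
from h import *
out={}
for cam in('top','scene'):
    c=cap(cam); W=cloud(c); print(cam)
    def sel(x0,x1,y0,y1,z0,z1):
        m=(W[...,0]>x0)&(W[...,0]<x1)&(W[...,1]>y0)&(W[...,1]<y1)&(W[...,2]>z0)&(W[...,2]<z1); return W[m]
    for n,b in dict(table=(400,700,-330,-100,-20,5),insplate=(380,620,-350,-160,6,20),insblock=(380,620,-350,-160,30,70),pushtop=(450,600,-460,-350,60,110),pushfoot=(450,600,-460,-350,12,35),caddytop=(400,680,-110,80,95,125),caddyfloor=(400,680,-110,80,0,15),stand=(480,680,90,260,52,68),ut=(480,680,90,260,130,190),utall=(480,680,90,260,85,190),trivet=(430,620,290,450,1.5,12),tin=(620,740,-440,-320,55,85),cup=(620,740,320,440,40,75)).items():
        P=sel(*b)
        if len(P)>3: print(n,len(P),np.round(np.median(P,0),1),rect(P), np.round(np.percentile(P[:,2],[2,98]),0))
        else: print(n,len(P))
    for n in ['utensil0','insert','pusher']:
        for d in finder.masks_of(n,cam)[:2]:
            P=W[d['mask']]; P=P[~np.isnan(P[:,0])]; print(n,round(d['conf'],2),len(P),rect(P),np.round(np.percentile(P,[3,50,97],axis=0),0).tolist())
c=cap('top'); im=cv2.cvtColor(c['image'],cv2.COLOR_RGB2BGR)
a=cv2.resize(im[195:285,195:285],(400,400),interpolation=2); b=cv2.resize(im[220:330,380:510],(472,400),interpolation=2)
s=cap('scene'); ims=cv2.cvtColor(s['image'],cv2.COLOR_RGB2BGR); e=cv2.resize(ims[165:385,150:400],(455,400),interpolation=2)
x=cv2.hconcat([a,b,e]); x=cv2.resize(x,None,fx=.6,fy=.6); cv2.imwrite('pics/crop1.png',x)
E
```

```text
top
table 7896 [ 5.934e+02 -1.825e+02 -1.000e-01] (array([ 550., -215.]), array([229.9, 299.9]), 90.0) [-6.  5.]
insplate 3174 [ 494.6 -259.    11.9] (array([ 499.6, -255. ]), array([189.9, 238.8]), 90.0) [ 7. 18.]
insblock 450 [ 494.6 -260.1   49.7] (array([ 494.3, -261.5]), array([44.9, 51.9]), 75.8) [36. 55.]
pushtop 149 [ 520.1 -401.5   83.7] (array([ 521. , -404.7]), array([27. , 25.7]), 85.9) [62. 89.]
pushfoot 262 [ 519.1 -395.1   22. ] (array([ 520.6, -401.8]), array([52.3, 48. ]), 1.4) [14. 30.]
caddytop 1837 [537.  -18.7 108. ] (array([538.1, -19. ]), array([245.6, 149.5]), 2.4) [ 96. 116.]
caddyfloor 1702 [535.3  11.8   2.8] (array([539.9, -14.9]), array([279.6, 190. ]), 0.2) [ 0. 15.]
stand 2538 [576.3 172.2  59.8] (array([575.9, 171.7]), array([124.7, 124.2]), 81.1) [54. 65.]
ut 213 [537.8 158.7 171.2] (array([573.4, 171.8]), array([150.1,  32.5]), 38.1) [139. 177.]
utall 238 [575.3 172.5 170.3] (array([573.5, 171.7]), array([150.1,  32.8]), 38.2) [111. 176.]
trivet 2448 [520.3 368.9   3.9] (array([524.9, 370.1]), array([159.7, 189.6]), 89.9) [ 2. 10.]
tin 655 [ 669.4 -3
[... 2125 characters left out ...]
tensil0 0.74 417 (array([448. , 301.5]), array([ 36.3, 411. ]), 26.5) [[519.0, 116.0, 83.0], [531.0, 134.0, 141.0], [539.0, 159.0, 173.0]]
utensil0 0.59 364 (array([585.1, 319.5]), array([ 27.7, 276.6]), 17.5) [[614.0, 187.0, 64.0], [623.0, 200.0, 135.0], [630.0, 220.0, 172.0]]
insert 0.6 4882 (array([ 489.6, -256.2]), array([130.3, 202.4]), 75.6) [[407.0, -332.0, 3.0], [513.0, -278.0, 12.0], [585.0, -201.0, 51.0]]
pusher 0.72 2679 (array([ 673.4, -357.5]), array([112.7,  66.2]), 86.2) [[646.0, -412.0, 6.0], [681.0, -394.0, 62.0], [704.0, -355.0, 71.0]]
pusher 0.63 1498 (array([ 495.3, -379.4]), array([ 57.2, 127.2]), 42.7) [[502.0, -430.0, 3.0], [530.0, -413.0, 23.0], [546.0, -384.0, 86.0]]
```

View pics/crop1.png

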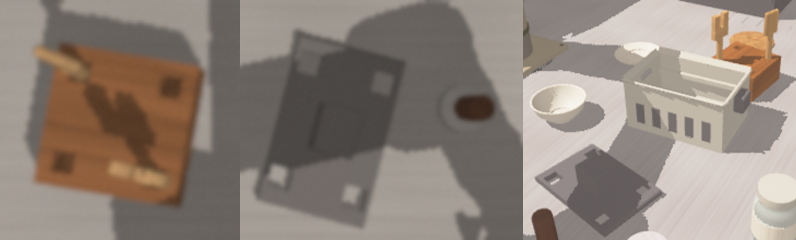

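```bash
cat >> h.py <<'E'
from scipy.spatial.transform import Rotation as Ro
def axes():
    s=sensors.read_state(); M=Ro.from_quat(s['tcp_rot']).as_matrix()
    print('xaxis',np.round(M[:,0],3),'yaxis',np.round(M[:,1],3),'jaw yaw',round(np.degrees(np.arctan2(M[1,1],M[0,1])),1),'pos',np.round(s['ee_pos'],1),'F',np.round(s['contact_force'],1),'open',round(s['opening'],1),'q',np.round(s['q'],2),'t',round(s['time'],1)); return s,M
E
python3 - <<'E'
from h import *
axes()
c=cap('wrist','w0.png'); s=sensors.read_state()
C=-c['R'].T@c['t']; print('cam',C, 'look',c['R'][2], c['mtx'][0,0])
M=Ro.from_quat(s['tcp_rot']).as_matrix(); print('cam in tool',M.T@(C-s['ee_pos']))
for cam in('top','scene'):
    W=cloud(cap(cam)); 
    a=np.radians(2.5); L=(W-[538,-18.8,0])@np.array([[np.cos(a),-np.sin(a),0],[np.sin(a),np.cos(a),0],[0,0,1]])
    x,y,z=L[...,0],L[...,1],L[...,2]
    for zz in((104,118),(60,95),):
      k=(z>zz[0])&(z<zz[1])
      for lab,m,q in(('x+',k&(x>70)&(x<108)&(abs(y)<55)&(abs(y)>25),x),('x-',k&(x<-70)&(x>-108)&(abs(y)<55)&(abs(y)>25),x),('y+',k&(y>45)&(y<80)&(abs(x)<80),y),('y-',k&(y<-45)&(y>-80)&(abs(x)<80),y)):
        v=q[m]
        if len(v)>5:
            o=x if lab[0]=='y' else y
            print(cam,zz,lab,len(v),np.round(np.percentile(v,[3,50,97]),1),'slope deg',round(np.degrees(np.arctan(np.polyfit(o[m],v,1)[0])),2))
E
```

```text
xaxis [ 0. -0. -1.] yaxis [ 0.307 -0.952  0.   ] jaw yaw -72.1 pos [ 191.8 -594.9  245.4] F [ 0.4 -0.2  0.3] open 85.4 q [ 1.24  0.33 -0.06  1.46  0.02  1.35 -0.09] t 1.7
cam [ 263.30276556 -571.44829055  374.55738967] look [-0.28840463 -0.09184566 -0.95309346] 332.3307796948898
cam in tool [-129.27301741   -0.33787123  -75.26736763]
top (104, 118) x+ 111 [ 97.4 102.1 106.4] slope deg -0.01
top (104, 118) x- 114 [-107.2 -103.1  -98.5] slope deg 0.35
top (104, 118) y+ 324 [63.7 69.2 73.9] slope deg -0.06
top (104, 118) y- 344 [-74.7 -69.7 -63.8] slope deg -0.2
top (60, 95) x+ 39 [81.5 95.9 96.4] slope deg 0.74
top (60, 95) x- 24 [-97.2 -97.  -72.8] slope deg -4.06
top (60, 95) y+ 308 [54.3 59.  62.9] slope deg -0.06
top (60, 95) y- 306 [-63.4 -59.4 -54.7] slope deg -0.19
scene (104, 118) x+ 51 [ 97.1 104.  106.5] slope deg 0.05
scene (104, 118) x- 105 [-107.5 -103.6  -99.3] slope deg 0.0
scene (104, 118) y+ 370 [63.9 69.4 74.3] slope deg 0.01
scene (104, 118) y- 198 [-74.8 -71.8 -67.4] slope deg -0.09
scene (60, 95) x+ 107 [ 99.9 100.8 101.7] slope deg -2.22
scene (60, 95) x- 110 [-99.4 -98.2 -76.6] slope deg 3.55
scene (60, 95) y+ 979 [53.8 62.8 66.5] slope deg 0.08
scene (60, 95) y- 987 [-70.1 -68.1 -66.1] slope deg 0.01
```

```bash
python3 -m creep '[[0.0854,0.028,0.028,-0.002,0,0,5.8],[0.0854,0.028,0.028,-0.002,0,0,5.8],[0.0854,0.028,0.028,-0.002,0,0,5.8],[0.0854,0.028,0.028,-0.002,0,0,5.8],[0.0854,0.028,0.028,-0.002,0,0,5.8],[0.0854,0.028,0.028,-0.002,0,0,5.8],[0.0854,0.028,0.028,-0.002,0,0,5.8],[0.0854,0.028,0.028,-0.002,0,0,5.8],[0.0854,0.028,0.028,-0.002,0,0,5.8],[0.0854,0.028,0.028,-0.002,0,0,5.8]]' 60; python3 -c "
from h import *
axes()"
```

```text
time: 2.68
ee_pos: [471.0, -308.6, 225.8]
tcp_rot: [-0.551, -0.438, 0.554, -0.444]
contact_force: [0.0, -0.9, 1.2]
opening: 85.7
xaxis [ 0.003 -0.009 -1.   ] yaxis [ 0.975 -0.22   0.005] jaw yaw -12.7 pos [ 471.  -308.6  225.8] F [ 0.  -0.9  1.2] open 85.7 q [ 0.86  0.23 -0.43  1.64  0.11  1.28  0.19] t 2.7
```

```bash
python3 -m creep '[[0.0854,0.012,0.023,-0.03,0,0,-0.7],[0.0854,0.012,0.023,-0.03,0,0,-0.8],[0.0854,0,0,-0.025,0,0,0],[0.0854,0,0,0,0,0,0]]'
python3 - <<'E'
from h import *
axes()
for cam in('wrist','top'):
    c=cap(cam,cam+'1.png'); W=cloud(c).reshape(-1,3)
    near=(abs(W[:,0]-494)<140)&(abs(W[:,1]+262)<100)
    P=W[near&(W[:,2]>44)&(W[:,2]<55)]; print(cam,'block',len(P),rect(P),np.median(P[:,2]))
    P=W[near&(W[:,2]>8)&(W[:,2]<16)]; print('plate',len(P),rect(P),np.median(P[:,2]))
E
```

```text
time: 3.02
ee_pos: [503.8, -250.3, 140.6]
tcp_rot: [0.555, 0.435, -0.552, 0.445]
contact_force: [-0.5, -0.9, -0.2]
opening: 85.5
xaxis [ 0.011 -0.008 -1.   ] yaxis [ 0.974 -0.226  0.013] jaw yaw -13.0 pos [ 503.8 -250.3  140.6] F [-0.5 -0.9 -0.2] open 85.5 q [ 0.77  0.31 -0.46  1.75  0.15  1.11  0.03] t 3.0
wrist block 4257 (array([ 492.7, -262.2]), array([44.7, 52. ]), 76.1) 50.478109604049024
plate 23595 (array([ 492.7, -262.6]), array([120.9, 189.4]), 75.8) 12.563202401370143
top block 109 (array([ 497.1, -248. ]), array([18.2, 50.8]), 78.6) 49.350658937566614
plate 1499 (array([ 529.3, -234.2]), array([121. , 243.5]), 75.8) 11.81366233746871
```

View pics/wrist1.png

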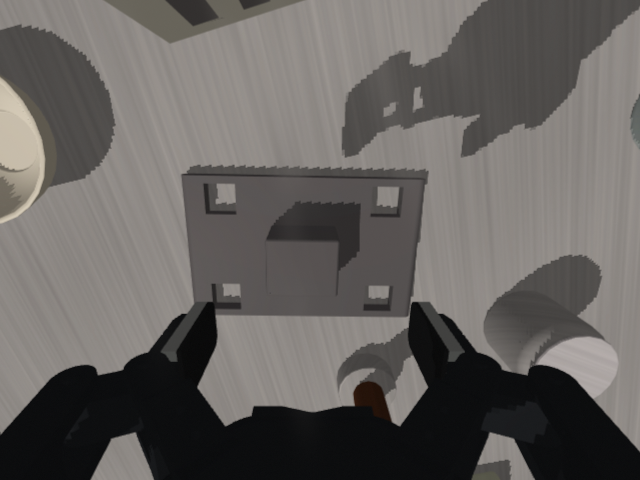

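```bash
python3 -m creep '[[0.0854,-0.006,-0.007,0,0.4,0.6,-0.8],[0.0854,-0.0045,-0.0045,0,0,0,0],[0.0854,0,0,0,0,0,0]]'; python3 -c "
from h import *
axes()"
```

```text
time: 3.37
ee_pos: [494.8, -268.1, 150.1]
tcp_rot: [0.559, 0.43, -0.557, 0.438]
contact_force: [-0.4, 0.3, -0.7]
opening: 85.0
xaxis [ 0.009 -0.007 -1.   ] yaxis [ 0.969 -0.245  0.01 ] jaw yaw -14.2 pos [ 494.8 -268.1  150.1] F [-0.4  0.3 -0.7] open 85.0 q [ 0.8   0.3  -0.45  1.74  0.14  1.13  0.06] t 3.4
```

```bash
python3 -m creep '[[0.0854,-0.001,0.006,-0.02,0.4,0.5,0],[0.0854,0,0,-0.02,0,0,0],[0.0854,0,0,-0.02,0,0,0],[0.0854,0,0,0,0,0,0],[0.0854,0,0,0,0,0,0]]'; python3 -c "
from h import *
axes()"
```

```text
time: 3.78
ee_pos: [494.0, -270.9, 95.9]
tcp_rot: [0.561, 0.427, -0.56, 0.435]
contact_force: [-0.3, 0.2, 0.8]
opening: 85.4
xaxis [ 0.009 -0.008 -1.   ] yaxis [ 0.966 -0.257  0.011] jaw yaw -14.9 pos [ 494.  -270.9   95.9] F [-0.3  0.2  0.8] open 85.4 q [ 0.79  0.36 -0.44  1.79  0.18  1.02  0.02] t 3.8
```

```bash
python3 -m creep '[[0.0854,0,0.008,0,0.4,0.5,0.9],[0.0854,0,0,0,0,0,0],[0.0854,0,0,0,0,0,0]]'; python3 -c "
from h import *
axes()"
```

```text
time: 4.03
ee_pos: [494.8, -264.1, 99.7]
tcp_rot: [0.558, 0.434, -0.557, 0.436]
contact_force: [-1.0, 0.2, -1.2]
opening: 85.4
xaxis [ 0.003 -0.002 -1.   ] yaxis [ 0.97  -0.243  0.003] jaw yaw -14.0 pos [ 494.8 -264.1   99.7] F [-1.   0.2 -1.2] open 85.4 q [ 0.78  0.35 -0.44  1.78  0.17  1.04  0.03] t 4.0
```

```bash
python3 -m creep '[[0.0854,-0.001,0.002,-0.015,0,0,0],[0.0854,0,0.0005,-0.015,0,0,0],[0.0854,0,0,-0.015,0,0,0],[0.0854,0,0,-0.01,0,0,0],[0.0854,0,0,0,0,0,0],[0.0854,0,0,0,0,0,0]]'; python3 -c "
from h import *
axes()"
```

```text
time: 4.53
ee_pos: [497.7, -262.8, 49.2]
tcp_rot: [0.559, 0.431, -0.556, 0.44]
contact_force: [0.2, -0.8, 0.1]
opening: 85.7
xaxis [ 0.012 -0.008 -1.   ] yaxis [ 0.97  -0.242  0.013] jaw yaw -14.0 pos [ 497.7 -262.8   49.2] F [ 0.2 -0.8  0.1] open 85.7 q [ 0.76  0.42 -0.43  1.82  0.21  0.93 -0.  ] t 4.5
```

```bash
python3 -m creep '[[0.0854,-0.004,0.0005,-0.008,0.4,0.6,0],[0.0854,0,0,-0.008,0.1,0.1,0],[0.0854,0,0,0,0,0,0],[0.0854,0,0,0,0,0,0]]'; python3 -c "
from h import *
axes()"
```

```text
time: 4.87
ee_pos: [494.5, -263.1, 34.2]
tcp_rot: [0.558, 0.435, -0.557, 0.435]
contact_force: [0.5, -0.7, 0.5]
opening: 85.5
xaxis [ 0.001  0.    -1.   ] yaxis [ 0.97  -0.242  0.001] jaw yaw -14.0 pos [ 494.5 -263.1   34.2] F [ 0.5 -0.7  0.5] open 85.5 q [ 0.76  0.44 -0.42  1.82  0.22  0.92 -0.  ] t 4.9
```

```bash
python3 -m creep '[[0.04,-0.0005,0.0005,0,0,0,0],[0.04,0,0,0,0,0,0],[0.04,0,0,0,0,0,0],[0.04,0,0,0,0,0,0],[0.04,0,0,0,0,0,0],[0.04,0,0,0,0,0,0]]' 80;  python3 -c "
from h import *
axes()"; python3 -m creep '[[0.04,0,0,0.015,0,0,0],[0.04,0,0,0.015,0,0,0],[0.04,0,0,0.02,0,0,0],[0.04,0,0,0.03,0,0,0],[0.04,0,0,0.03,0,0,0],[0.04,0,0,0.03,0,0,0],[0.04,0,0,0.02,0,0,0],[0.04,0,0,0,0,0,0],[0.04,0,0,0,0,0,0]]';  python3 -c "
from h import *
axes()"
```

```text
time: 5.37
ee_pos: [494.3, -262.7, 35.0]
tcp_rot: [0.558, 0.435, -0.557, 0.436]
contact_force: [0.5, 0.6, -1.4]
opening: 51.0
xaxis [ 0.002 -0.    -1.   ] yaxis [ 0.97  -0.242  0.002] jaw yaw -14.0 pos [ 494.3 -262.7   35. ] F [ 0.5  0.6 -1.4] open 51.0 q [ 0.76  0.44 -0.42  1.83  0.22  0.92 -0.  ] t 5.4
time: 6.12
ee_pos: [489.7, -260.1, 198.1]
tcp_rot: [-0.556, -0.438, 0.558, -0.433]
contact_force: [-0.2, 0.3, -3.3]
opening: 50.4
xaxis [-0.006  0.005 -1.   ] yaxis [ 0.97  -0.241 -0.007] jaw yaw -14.0 pos [ 489.7 -260.1  198.1] F [-0.2  0.3 -3.3] open 50.4 q [ 0.8   0.25 -0.46  1.69  0.11  1.24  0.08] t 6.1
```

```bash
python3 -m creep '[[0.04,0.005,0.025,0,-0.1,-0.1,1.8],[0.04,0.005,0.025,0,-0.1,-0.1,1.8],[0.04,0.005,0.025,0,0,0,1.8],[0.04,0.005,0.025,0,0,0,1.8],[0.04,0.005,0.025,0,0,0,1.8],[0.04,0.005,0.025,0,0,0,1.8],[0.04,0.005,0.025,0,0,0,1.8],[0.04,0.005,0.025,0,0,0,1.8],[0.04,0,0,0,0,0,0],[0.04,0,0,0,0,0,0]]';  python3 -c "
from h import *
axes()"
```

```text
time: 6.95
ee_pos: [522.7, -39.7, 184.4]
tcp_rot: [0.488, 0.514, -0.495, 0.502]
contact_force: [0.1, -0.3, -2.0]
opening: 50.4
xaxis [-0.02   0.004 -1.   ] yaxis [ 0.999  0.034 -0.02 ] jaw yaw 1.9 pos [522.7 -39.7 184.4] F [ 0.1 -0.3 -2. ] open 50.4 q [ 0.56  0.23 -0.64  1.76  0.14  1.22 -0.08] t 7.0
```

```bash
python3 -m creep '[[0.04,0.008,0.01,0,-0.1,-0.6,0.3],[0.04,0.007,0.01,0,-0.1,-0.5,0.2],[0.04,0,0,0,0,0,0],[0.04,0,0,0,0,0,0]]';  python3 - <<'E'
from h import *
axes()
c=cap('wrist','w2.png'); W=cloud(c).reshape(-1,3)
near=(abs(W[:,0]-538)<130)&(abs(W[:,1]+19)<110)
z=W[near,2]; h,e=np.histogram(z,np.arange(90,220,4)); print([(int(a),int(b)) for a,b in zip(e,h) if b>100])
P=W[near&(z.max()>0)&(W[:,2]>140)&(W[:,2]<175)]; print(rect(P),np.median(P[:,2]))
A=np.c_[P[:,:2],np.ones(len(P))]; k=abs(P[:,2]-np.median(P[:,2]))<6; print('plane',np.linalg.lstsq(A[k],P[k,2],rcond=None)[0])
E
```

```text
time: 7.28
ee_pos: [537.7, -16.2, 181.8]
tcp_rot: [0.488, 0.512, -0.489, 0.51]
contact_force: [-0.1, -0.7, -1.9]
opening: 50.9
xaxis [-0.002  0.001 -1.   ] yaxis [ 0.999  0.045 -0.002] jaw yaw 2.6 pos [537.7 -16.2 181.8] F [-0.1 -0.7 -1.9] open 50.9 q [ 0.52  0.25 -0.65  1.75  0.16  1.2  -0.13] t 7.3
[(90, 268), (94, 268), (98, 289), (102, 1815), (106, 1996), (110, 3317), (114, 303), (146, 509), (150, 994), (154, 1803), (158, 45813), (162, 304), (166, 332), (170, 383), (174, 412), (178, 531), (182, 654), (186, 733), (190, 784), (194, 11356), (198, 2218), (202, 522), (206, 917), (210, 367), (214, 880)]
(array([535.4, -16.2]), array([189.9, 121.3]), 2.5) 159.44330447985317
plane [-3.35195249e-03 -5.57803486e-04  1.61186133e+02]
```

View pics/w2.png

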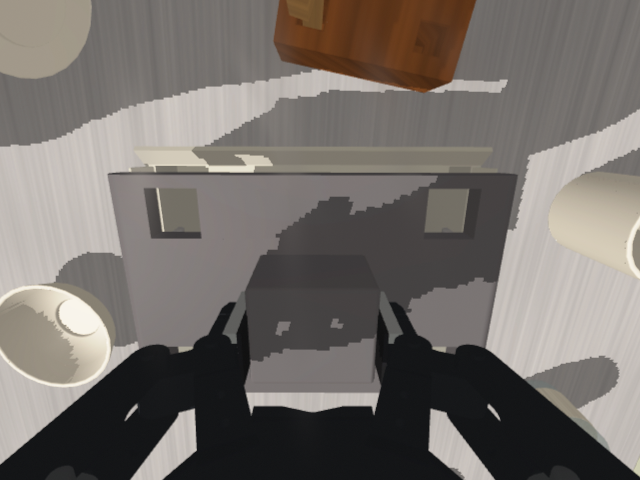

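Run:
```python
from h import *
s,M=axes()
for i in range(2):
    c=cap('wrist'); W=cloud(c).reshape(-1,3)
    a=np.radians(2.5); L=(W-[537.6,-19.1,0])@np.array([[np.cos(a),-np.sin(a),0],[np.sin(a),np.cos(a),0],[0,0,1]])
    L=L[(abs(L[:,0])<130)&(abs(L[:,1])<110)]
    k=(L[:,2]>110)&(L[:,2]<114.5)&(L[:,1]>40); P=L[k]; print('lip x',np.percentile(P[:,0],[0.5,99.5]),'y',np.percentile(P[:,1],[1,50,99]))
    k=(L[:,2]>150)&(L[:,2]<163)&(L[:,1]>25); P=L[k]; print('plate x',np.percentile(P[:,0],[0.5,99.5]),'y',np.percentile(P[:,1],[99.5]))
```

```text
xaxis [-0.002  0.001 -1.   ] yaxis [ 0.999  0.045 -0.002] jaw yaw 2.6 pos [537.7 -16.1 181.9] F [-1.6 -0.3 -2.5] open 50.8 q [ 0.52  0.25 -0.65  1.75  0.16  1.2  -0.13] t 7.3
lip x [-106.97669944  103.31599316] y [60.99142816 71.61849788 74.40639168]
plate x [-94.11823795  90.10282587] y [63.58673497]
lip x [-107.86477125  103.67403894] y [60.53922994 71.61840377 74.41863871]
plate x [-94.32869056  89.99894019] y [63.08032491]
```

```bash
python3 -m creep '[[0.04,0,-0.003,-0.01,0,0,0],[0.04,0,0,-0.01,0,0,0],[0.04,0,0,-0.008,0,0,0],[0.04,0,0,0,0,0,0],[0.04,0,0,0,0,0,0]]';  python3 -c "
from h import *
axes()"
```

```text
time: 7.85
ee_pos: [536.8, -23.1, 150.3]
tcp_rot: [0.489, 0.511, -0.491, 0.509]
contact_force: [1.2, 1.3, -1.7]
opening: 50.4
xaxis [-0.003 -0.    -1.   ] yaxis [ 0.999  0.04  -0.003] jaw yaw 2.3 pos [536.8 -23.1 150.3] F [ 1.2  1.3 -1.7] open 50.4 q [ 0.52  0.28 -0.64  1.78  0.18  1.14 -0.14] t 7.8
```

```bash
python3 -m creep '[[0.04,0.001,0.004,0,0,-0.15,0.15],[0.04,0,0,0,0,0,0],[0.04,0,0,0,0,0,0]]';  python3 -c "
from h import *
axes()"
```

```text
time: 8.1
ee_pos: [537.7, -18.9, 150.1]
tcp_rot: [0.489, 0.511, -0.49, 0.51]
contact_force: [-0.1, 0.3, -2.2]
opening: 50.7
xaxis [-0.001  0.    -1.   ] yaxis [ 0.999  0.042 -0.001] jaw yaw 2.4 pos [537.7 -18.9 150.1] F [-0.1  0.3 -2.2] open 50.7 q [ 0.51  0.28 -0.64  1.78  0.19  1.14 -0.15] t 8.1
```

```bash
python3 -m creep '[[0.04,0,0,-0.004,0,0,0],[0.04,0,0,-0.005,0,0,0],[0.04,0,0,-0.005,0,0,0],[0.04,0,0,0,0,0,0],[0.04,0,0,0,0,0,0]]';  python3 -c "
from h import *
axes()"
```

```text
time: 8.52
ee_pos: [538.2, -18.5, 135.3]
tcp_rot: [0.489, 0.51, -0.489, 0.511]
contact_force: [0.3, -0.5, -1.5]
opening: 50.8
xaxis [ 0. -0. -1.] yaxis [0.999 0.043 0.   ] jaw yaw 2.5 pos [538.2 -18.5 135.3] F [ 0.3 -0.5 -1.5] open 50.8 q [ 0.51  0.3  -0.64  1.8   0.2   1.11 -0.16] t 8.5
```

```bash
python3 -m creep '[[0.04,-0.0004,-0.0005,-0.004,0,0,0],[0.04,0,0,-0.003,0,0,0],[0.04,0,0,0,0,0,0],[0.04,0,0,0,0,0,0]]';  python3 -c "
from h import *
axes()"
```

```text
time: 8.85
ee_pos: [537.7, -19.2, 127.5]
tcp_rot: [0.489, 0.51, -0.489, 0.511]
contact_force: [0.1, 0.5, -2.2]
opening: 51.0
xaxis [ 0. -0. -1.] yaxis [0.999 0.043 0.   ] jaw yaw 2.5 pos [537.7 -19.2 127.5] F [ 0.1  0.5 -2.2] open 51.0 q [ 0.5   0.31 -0.64  1.81  0.21  1.09 -0.16] t 8.8
```

```bash
python3 -m creep '[[0.04,0,0,-0.003,0,0,0],[0.04,0,0,-0.0015,0,0,0],[0.04,0,0,0,0,0,0],[0.04,0,0,0,0,0,0]]';  python3 -c "
from h import *
axes()"
```

```text
time: 9.18
ee_pos: [537.9, -19.2, 123.1]
tcp_rot: [0.489, 0.51, -0.489, 0.511]
contact_force: [-1.2, -0.1, -1.0]
opening: 50.7
xaxis [ 0.001 -0.    -1.   ] yaxis [0.999 0.043 0.001] jaw yaw 2.4 pos [537.9 -19.2 123.1] F [-1.2 -0.1 -1. ] open 50.7 q [ 0.5   0.31 -0.64  1.81  0.21  1.09 -0.17] t 9.2
```

```bash
python3 -m creep '[[0.04,0,0,-0.0006,0,0,0],[0.04,0,0,0,0,0,0],[0.075,0,0,0,0,0,0],[0.075,0,0,0,0,0,0],[0.075,0,0,0,0,0,0],[0.075,0,0,0,0,0,0]]';  python3 -c "
from h import *
axes()"; python3 -m creep '[[0.075,0,0,0.01,0,0,0],[0.075,0,0,0.02,0,0,0],[0.075,0,0,0.03,0,0,0],[0.075,0,0,0.03,0,0,0],[0.075,0,0,0.02,0,0,0],[0.075,0,0,0,0,0,0]]';  python3 - <<'E'
from h import *
axes()
for cam in('wrist','top'):
    c=cap(cam,cam+'3.png'); W=cloud(c).reshape(-1,3)
    k=(abs(W[:,0]-538)<90)&(abs(W[:,1]+19)<55)&(W[:,2]>92)&(W[:,2]<107); P=W[k]; print(cam,len(P),rect(P),np.median(P[:,2]))
    A=np.c_[P[:,:2],np.ones(len(P))]; print('plane',np.linalg.lstsq(A,P[:,2],rcond=None)[0])
    P=W[(abs(W[:,0]-538)<50)&(abs(W[:,1]+19)<50)&(W[:,2]>130)&(W[:,2]<145)]; print('block',rect(P),np.median(P[:,2]))
for d in finder.masks_of('pusher','top'):
    P=cloud(c)[d['mask']]; print(d['conf'],rect(P[~np.isnan(P[:,0])]))
E
```

```text
time: 9.68
ee_pos: [538.7, -19.1, 123.4]
tcp_rot: [0.49, 0.51, -0.489, 0.511]
contact_force: [0.3, 0.4, -0.1]
opening: 74.9
xaxis [ 0.003 -0.001 -1.   ] yaxis [0.999 0.043 0.003] jaw yaw 2.5 pos [538.7 -19.1 123.4] F [ 0.3  0.4 -0.1] open 74.9 q [ 0.5   0.31 -0.64  1.81  0.21  1.08 -0.17] t 9.7
time: 10.18
ee_pos: [537.0, -18.3, 240.2]
tcp_rot: [0.489, 0.511, -0.488, 0.511]
contact_force: [0.1, -0.7, -0.1]
opening: 74.7
xaxis [ 0.001  0.001 -1.   ] yaxis [0.999 0.044 0.001] jaw yaw 2.5 pos [537.  -18.3 240.2] F [ 0.1 -0.7 -0.1] open 74.7 q [ 0.53  0.2  -0.66  1.67  0.13  1.31 -0.1 ] t 10.2
wrist 19736 (array([538., -19.]), array([180., 110.]), 0.0) 100.69465032372347
plane [-2.15568346e-04  1.93678393e-03  1.00764400e+02]
block (array([535.7, -18.7]), array([52.1, 44.5]), 2.0) 138.60517797378603
top 27 (array([627.7,  16.6]), array([ 6.7, 38.9]), 10.5) 100.79069826605748
plane [-1.99267461e-01 -6.87820029e-02  2.27141558e+02]
block (array([0., 0.]), array([0., 0.]), 0.0) nan
0.69 (array([ 520.2, -400.8]), array([49.6, 45.6]), 8.3)
  return _methods._mean(a, axis=axis, dtype=dtype,
  ret = ret.dtype.type(ret / rcount)
```

View pics/wrist3.png

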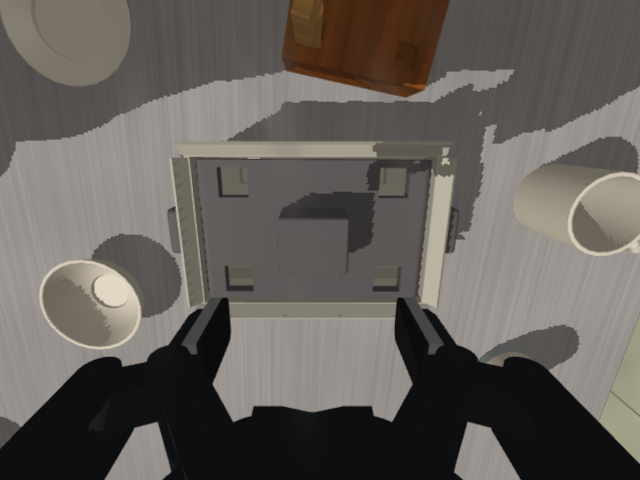

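```bash
python3 -m creep '[[0.0854,-0.002,-0.03,0,0,0,0],[0.0854,-0.002,-0.035,-0.005,0,0,0],[0.0854,-0.002,-0.035,-0.005,0,0,0],[0.0854,-0.002,-0.035,-0.005,0,0,0],[0.0854,-0.002,-0.035,-0.005,0,0,0],[0.0854,-0.002,-0.035,-0.005,0,0,0],[0.0854,-0.002,-0.035,-0.005,0,0,0],[0.0854,-0.002,-0.035,-0.005,0,0,0],[0.0854,0,-0.03,0,0,0,0],[0.0854,0,-0.02,0,0,0,0]]'; python3 -m creep '[[0.0854,0,0,0,0,0,0],[0.0854,0,0,0,0,0,0]]';  python3 -c "
from h import *
axes()"
```

```text
time: 11.17
ee_pos: [509.2, -348.6, 184.8]
tcp_rot: [0.482, 0.523, -0.488, 0.505]
contact_force: [-0.5, -0.3, -0.7]
opening: 85.3
time: 11.33
ee_pos: [505.6, -353.9, 180.3]
tcp_rot: [0.483, 0.524, -0.491, 0.502]
contact_force: [-0.3, 0.5, 0.4]
opening: 85.4
xaxis [-0.03   0.014 -0.999] yaxis [ 0.998  0.051 -0.029] jaw yaw 2.9 pos [ 505.6 -353.9  180.3] F [-0.3  0.5  0.4] open 85.4 q [ 0.87  0.42 -0.44  1.52  0.18  1.28  0.46] t 11.3
```

```bash
python3 -m creep '[[0.0854,0.006,-0.018,-0.005,-0.4,-0.9,0],[0.0854,0.006,-0.018,-0.005,-0.4,-0.8,0],[0.0854,0.004,-0.015,-0.005,0,0,0],[0.0854,0,0,0,0,0,0],[0.0854,0,0,0,0,0,0]]'
python3 - <<'E'
from h import *
axes()
c=cap('wrist','w4.png'); W=cloud(c).reshape(-1,3)
near=(abs(W[:,0]-521)<60)&(abs(W[:,1]+405)<60)
P=W[near&(W[:,2]>82)&(W[:,2]<89)]; print('top',len(P),rect(P),np.median(P[:,2]))
P=W[near&(W[:,2]>18)&(W[:,2]<26)]; print('foot',len(P),rect(P),np.median(P[:,2]))
E
```

```text
time: 11.75
ee_pos: [522.3, -402.7, 160.0]
tcp_rot: [0.486, 0.516, -0.485, 0.512]
contact_force: [0.5, 0.3, 0.9]
opening: 85.6
xaxis [-0.003  0.004 -1.   ] yaxis [ 0.998  0.056 -0.003] jaw yaw 3.2 pos [ 522.3 -402.7  160. ] F [0.5 0.3 0.9] open 85.6 q [ 0.89  0.5  -0.42  1.44  0.2   1.25  0.51] t 11.8
top 1260 (array([ 519. , -405.5]), array([27.4, 26.9]), 26.5) 85.36335293925633
foot 1673 (array([ 519. , -401.6]), array([53.1, 45.6]), 2.9) 22.493749391940803
```

```bash
python3 -m creep '[[0.0854,-0.001,-0.001,-0.02,0,0,0],[0.0854,0,-0.001,-0.02,0,0,0],[0.0854,0,0,-0.015,0,0,0],[0.0854,0,0,0,0,0,0],[0.0854,0,0,0,0,0,0]]'; python3 -c "
from h import *
axes()"
```

```text
time: 12.22
ee_pos: [523.1, -400.1, 105.0]
tcp_rot: [0.485, 0.516, -0.483, 0.514]
contact_force: [1.0, -1.0, 0.5]
opening: 85.7
xaxis [-0.     0.004 -1.   ] yaxis [ 0.998  0.061 -0.   ] jaw yaw 3.5 pos [ 523.1 -400.1  105. ] F [ 1.  -1.   0.5] open 85.7 q [ 0.89  0.55 -0.41  1.5   0.23  1.15  0.5 ] t 12.2
```

```bash
python3 -m creep '[[0.0854,-0.002,-0.005,-0.015,-0.2,0,-0.5],[0.0854,0,-0.001,-0.015,0,0,0],[0.0854,0,0,-0.015,0,0,0],[0.0854,0,0,-0.006,0,0,0],[0.0854,0,0,0,0,0,0],[0.0854,0,0,0,0,0,0]]'; python3 -c "
from h import *
axes()"
```

```text
time: 12.72
ee_pos: [524.4, -404.5, 57.2]
tcp_rot: [0.487, 0.512, -0.485, 0.516]
contact_force: [0.3, -0.9, 0.7]
opening: 85.5
xaxis [ 0.005 -0.002 -1.   ] yaxis [0.998 0.056 0.005] jaw yaw 3.2 pos [ 524.4 -404.5   57.2] F [ 0.3 -0.9  0.7] open 85.5 q [ 0.88  0.6  -0.4   1.53  0.25  1.06  0.48] t 12.7
```

```bash
python3 -m creep '[[0.0854,-0.003,-0.001,-0.007,0.1,0.3,0],[0.0854,0,0,0,0,0,0],[0.02,0,0,0,0,0,0],[0.02,0,0,0,0,0,0],[0.02,0,0,0,0,0,0],[0.02,0,0,0,0,0,0],[0.02,0,0,0,0,0,0],[0.02,0,0,0,0,0,0]]' 100; python3 -c "
from h import *
axes()"
```

```text
time: 13.38
ee_pos: [522.7, -406.5, 53.3]
tcp_rot: [0.486, 0.512, -0.486, 0.515]
contact_force: [0.7, -0.3, -1.5]
opening: 26.4
xaxis [ 0.003 -0.003 -1.   ] yaxis [0.998 0.056 0.003] jaw yaw 3.2 pos [ 522.7 -406.5   53.3] F [ 0.7 -0.3 -1.5] open 26.4 q [ 0.88  0.6  -0.39  1.53  0.25  1.05  0.48] t 13.4
```

```bash
python3 -m creep '[[0.02,0,0,0.02,0,0,0],[0.02,0,0,0.03,0,0,0],[0.02,0,0,0.04,0,0,0],[0.02,0,0,0.04,0,0,0],[0.02,0,0,0.03,0,0,0],[0.02,0,0.01,0.01,0,0,0],[0.02,0,0.02,0,0,0,0],[0.02,0.002,0.03,0,0,0,0],[0.02,0.002,0.03,0,0,0,0],[0.02,0.002,0.03,0,0,0,0]]'; python3 -m creep '[[0.02,0.002,0.03,0,0,0,0],[0.02,0.002,0.03,0,0,0,0],[0.02,0.002,0.03,0,0,0,0],[0.02,0.002,0.03,0,0,0,0],[0.02,0.002,0.03,0,0,0,0],[0.02,0.002,0.03,0,0,0,0],[0.02,0,0.03,0,0,0,0],[0.02,0,0.02,0,0,0,0],[0.02,0,0,0,0,0,0],[0.02,0,0,0,0,0,0]]'; python3 -c "
from h import *
axes()"
```

```text
time: 14.22
ee_pos: [519.7, -284.1, 219.5]
tcp_rot: [0.487, 0.515, -0.49, 0.507]
contact_force: [0.5, 0.0, -3.2]
opening: 26.1
time: 15.05
ee_pos: [520.6, -25.8, 203.8]
tcp_rot: [0.48, 0.525, -0.489, 0.505]
contact_force: [0.1, -1.1, -3.5]
opening: 26.1
xaxis [-0.03   0.011 -1.   ] yaxis [ 0.998  0.06  -0.029] jaw yaw 3.5 pos [520.6 -25.8 203.8] F [ 0.1 -1.1 -3.5] open 26.1 q [ 0.55  0.21 -0.65  1.74  0.12  1.26 -0.07] t 15.1
```

```bash
python3 -m creep '[[0.02,0.006,0.003,0.005,-0.3,-0.9,-1],[0.02,0.006,0.003,0,-0.3,-0.8,0],[0.02,0.004,0.0,0,0,0,0],[0.02,0,0,0,0,0,0],[0.02,0,0,0,0,0,0]]'
python3 - <<'E'
from h import *
axes()
c=cap('scene'); im=cv2.cvtColor(c['image'],cv2.COLOR_RGB2BGR); cv2.imwrite('pics/s5.png',cv2.resize(im[100:340,180:440],(780,720))[:600])
W=cloud(cap('wrist','w5.png')).reshape(-1,3); near=(abs(W[:,0]-538)<60)&(abs(W[:,1]+19)<60)
P=W[near&(W[:,2]>164)&(W[:,2]<184)]; print('foot top?',len(P),rect(P),np.median(P[:,2]))
P=W[near&(W[:,2]>134)&(W[:,2]<143)]; print('block',len(P),rect(P),np.median(P[:,2]))
W=cloud(c).reshape(-1,3); near=(abs(W[:,0]-538)<60)&(abs(W[:,1]+19)<60)
P=W[near&(W[:,2]>145)&(W[:,2]<183)]; print('foot scene',len(P),rect(P),np.percentile(P[:,2],[2,98]))
E
```

```text
time: 15.47
ee_pos: [534.7, -20.8, 204.3]
tcp_rot: [0.488, 0.512, -0.491, 0.509]
contact_force: [0.5, 0.3, -2.8]
opening: 26.1
xaxis [-0.005 -0.    -1.   ] yaxis [ 0.999  0.042 -0.005] jaw yaw 2.4 pos [534.7 -20.8 204.3] F [ 0.5  0.3 -2.8] open 26.1 q [ 0.53  0.23 -0.65  1.72  0.14  1.25 -0.11] t 15.5
foot top? 3822 (array([531.7, -10. ]), array([53.4, 33.6]), 2.9) 173.6887964183599
block 929 (array([535.3,  -8.6]), array([52. , 24.2]), 2.0) 138.31087014839346
foot scene 437 (array([535.3, -23.4]), array([51.3, 48.7]), 26.5) [152.67129775 182.24791261]
```

View pics/w5.png

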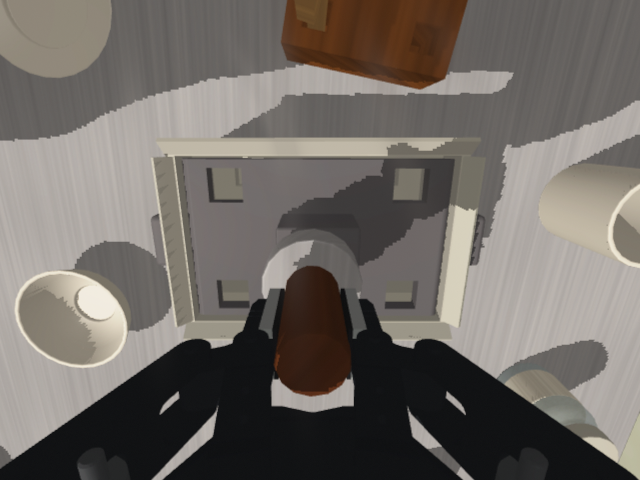

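```bash
python3 -m creep '[[0.02,0.0035,0.001,-0.003,0,-0.25,0],[0.02,0,0,-0.003,0,0,0],[0.02,0,0,0,0,0,0],[0.02,0,0,0,0,0,0]]'; python3 -c "
from h import *
axes()"
```

```text
time: 15.9
ee_pos: [538.3, -21.0, 197.4]
tcp_rot: [0.49, 0.51, -0.49, 0.51]
contact_force: [0.1, -0.8, -2.9]
opening: 26.0
xaxis [-0.001 -0.    -1.   ] yaxis [ 0.999  0.04  -0.001] jaw yaw 2.3 pos [538.3 -21.  197.4] F [ 0.1 -0.8 -2.9] open 26.0 q [ 0.52  0.24 -0.65  1.73  0.15  1.23 -0.12] t 15.9
```

```bash
python3 -m creep '[[0.02,-0.0003,0.0016,-0.002,0,0,0.1],[0.02,0,0,-0.002,0,0,0],[0.02,0,0,-0.002,0,0,0],[0.02,0,0,0,0,0,0]]'; python3 -c "
from h import *
axes()"; python3 -m creep '[[0.02,0,0,-0.003,0,0,0],[0.02,0,0,-0.003,0,0,0],[0.02,0,0,-0.003,0,0,0]]';python3 -c "
from h import *
axes()"
```

```text
time: 16.23
ee_pos: [538.1, -19.3, 191.2]
tcp_rot: [0.489, 0.51, -0.489, 0.511]
contact_force: [-1.7, 0.3, 0.1]
opening: 26.0
xaxis [-0. -0. -1.] yaxis [ 0.999  0.042 -0.   ] jaw yaw 2.4 pos [538.1 -19.3 191.2] F [-1.7  0.3  0.1] open 26.0 q [ 0.52  0.24 -0.65  1.74  0.15  1.22 -0.13] t 16.2
time: 16.48
ee_pos: [539.3, -19.2, 183.6]
tcp_rot: [0.49, 0.509, -0.489, 0.512]
contact_force: [0.9, 0.5, 5.7]
opening: 25.9
xaxis [ 0.003 -0.001 -1.   ] yaxis [0.999 0.042 0.003] jaw yaw 2.4 pos [539.3 -19.2 183.6] F [0.9 0.5 5.7] open 25.9 q [ 0.52  0.25 -0.65  1.74  0.16  1.2  -0.13] t 16.5
```

```bash
python3 -m creep '[[0.02,-0.001,0,-0.003,0,0.2,0],[0.02,0,0,-0.003,0,0,0],[0.02,0,0,-0.003,0,0,0]]'; python3 -c "
from h import *
axes()"; python3 -m creep '[[0.02,0,0,-0.003,0,0,0],[0.02,0,0,-0.002,0,0,0]]';python3 -c "
from h import *
axes()"
```

```text
time: 16.73
ee_pos: [538.6, -19.2, 174.1]
tcp_rot: [0.489, 0.51, -0.489, 0.511]
contact_force: [0.5, 0.4, -3.9]
opening: 26.5
xaxis [ 0.001 -0.001 -1.   ] yaxis [0.999 0.042 0.001] jaw yaw 2.4 pos [538.6 -19.2 174.1] F [ 0.5  0.4 -3.9] open 26.5 q [ 0.51  0.26 -0.64  1.75  0.17  1.18 -0.14] t 16.7
time: 16.9
ee_pos: [538.6, -19.1, 173.1]
tcp_rot: [0.489, 0.509, -0.49, 0.511]
contact_force: [-14.3, -1.3, 27.7]
opening: 26.5
xaxis [ 0.001 -0.003 -1.   ] yaxis [0.999 0.042 0.001] jaw yaw 2.4 pos [538.6 -19.1 173.1] F [-14.3  -1.3  27.7] open 26.5 q [ 0.51  0.26 -0.64  1.76  0.17  1.18 -0.14] t 16.9
```

```bash
python3 -m creep '[[0.02,0,0,0,0,0,0],[0.02,0,0,0.01,0,0,0],[0.02,0,0,0.02,0,0,0],[0.02,0,0,0.03,0,0,0],[0.02,0,0,0.03,0,0,0],[0.02,0,0,0,0,0,0],[0.02,0,0,0,0,0,0]]'
python3 - <<'E'
from h import *
axes()
c=cap('wrist','w6.png'); W=cloud(c).reshape(-1,3)
a=np.radians(2.45); L=(W-[535.6,-18.9,0])@np.array([[np.cos(a),-np.sin(a),0],[np.sin(a),np.cos(a),0],[0,0,1]])
for lab,k in(('x+',(L[:,0]>40)&(L[:,0]<90)),('x-',(L[:,0]<-40)&(L[:,0]>-90)),('y+',(L[:,1]>30)&(abs(L[:,0])<90)),('y-',(L[:,1]<-30)&(abs(L[:,0])<90))):
    P=L[k&(abs(L[:,1])<55)&(L[:,2]>70)&(L[:,2]<110)]; print(lab,len(P),np.percentile(P[:,2],[10,50,90]))
P=L[(abs(L[:,0])<24)&(L[:,1]<22)&(L[:,1]>-22)&(L[:,2]>110)&(L[:,2]<142)]; print('block',len(P),np.percentile(P[:,2],[5,50,95]))
E
```

```text
time: 17.48
ee_pos: [535.4, -18.9, 265.3]
tcp_rot: [0.487, 0.512, -0.491, 0.509]
contact_force: [-0.6, -0.0, -4.8]
opening: 26.5
xaxis [-0.007 -0.002 -1.   ] yaxis [ 0.999  0.043 -0.007] jaw yaw 2.5 pos [535.4 -18.9 265.3] F [-0.6 -0.  -4.8] open 26.5 q [ 0.53  0.19 -0.65  1.63  0.12  1.37 -0.1 ] t 17.5
x+ 4775 [81.45031825 82.5767492  83.49018284]
x- 4566 [81.45691349 82.57700018 83.51372831]
y+ 4108 [81.47015623 82.60744192 83.55580998]
y- 1363 [75.91457241 82.3346425  83.30862026]
block 1544 [119.32947521 120.53662378 121.68582744]
```

View pics/w6.png

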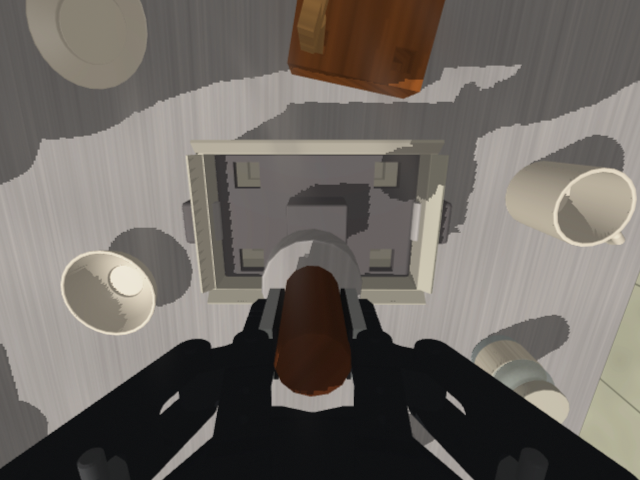

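```bash
python3 -m creep '[[0.02,-0.003,0.01,0.02,0,-0.3,0],[0.02,-0.003,0.02,0.02,0,0,0],[0.02,-0.002,0.03,0.002,0,0,0],[0.02,-0.002,0.03,0.002,0,0,0],[0.02,-0.002,0.03,0.002,0,0,0],[0.02,0,0.03,0.002,0,0,0],[0.02,0,0.03,0.002,0,0,0],[0.02,0,0.03,0.002,0,0,0],[0.02,0,0.03,0.002,0,0,0],[0.02,0,0.03,0.002,0,0,0]]'; python3 -c "
from h import *
axes()"; python3 -m creep '[[0.02,0,0.03,0.002,0,0,0],[0.02,0,0.03,0,0,0,0],[0.02,0,0.03,0,0,0,0],[0.02,0,0.01,0,0,0,0],[0.02,0,0,0,0,0,0],[0.02,0,0,0,0,0,0]]'; python3 -c "
from h import *
axes()"
```

```text
time: 18.37
ee_pos: [518.4, 250.7, 310.1]
tcp_rot: [0.487, 0.509, -0.5, 0.503]
contact_force: [-0.3, -0.8, -3.2]
opening: 26.0
xaxis [-0.019 -0.007 -1.   ] yaxis [ 0.999  0.026 -0.019] jaw yaw 1.5 pos [518.4 250.7 310.1] F [-0.3 -0.8 -3.2] open 26.0 q [ 0.12  0.31 -0.82  1.44  0.22  1.51 -0.66] t 18.4
time: 18.87
ee_pos: [513.0, 361.6, 302.1]
tcp_rot: [0.48, 0.515, -0.502, 0.503]
contact_force: [-0.0, -0.3, -3.9]
opening: 26.1
xaxis [-0.033 -0.01  -0.999] yaxis [ 0.999  0.036 -0.033] jaw yaw 2.0 pos [513.  361.6 302.1] F [-0.  -0.3 -3.9] open 26.1 q [-0.1   0.46 -0.82  1.3   0.31  1.55 -0.85] t 18.9
```

```bash
python3 -m creep '[[0.02,0.004,0.004,-0.01,0.3,-1,0],[0.02,0.003,0.003,-0.03,0.3,-0.9,0],[0.02,0,0,-0.04,0,0,0],[0.02,0,0,-0.04,0,0,0],[0.02,0,0,-0.03,0,0,0],[0.02,0,0,-0.03,0,0,0],[0.02,0,0,-0.02,0,0,0],[0.02,0,0,0,0,0,0],[0.02,0,0,0,0,0,0]]'
python3 - <<'E'
from h import *
axes()
c=cap('wrist'); W=cloud(c)
for d in finder.masks_of('trivet','wrist')[:2]:
    P=W[d['mask']]; P=P[(P[:,2]>1)&(P[:,2]<8)]; print(d['conf'],len(P),rect(P),np.median(P[:,2]))
im=c['image'].reshape(-1,3).astype(int); V=W.reshape(-1,3); k=(im[:,0]-im[:,2]>40)&(V[:,2]>0)&(V[:,2]<9)&(abs(V[:,0]-520)<90)&(abs(V[:,1]-370)<90); print('cork',k.sum(),rect(V[k]))
E
```

```text
time: 19.62
ee_pos: [523.4, 351.6, 91.2]
tcp_rot: [0.493, 0.503, -0.496, 0.508]
contact_force: [0.8, 0.3, -2.8]
opening: 26.1
xaxis [ 0.002 -0.007 -1.   ] yaxis [1.    0.022 0.002] jaw yaw 1.2 pos [523.4 351.6  91.2] F [ 0.8  0.3 -2.8] open 26.1 q [-0.11  0.59 -0.76  1.58  0.44  1.15 -0.94] t 19.6
0.85 17389 (array([514.8, 375.6]), array([118.5, 104.1]), 8.0) 4.621906008182127
cork 17617 (array([514.4, 374.7]), array([120.6, 106.5]), 6.6)
```

```bash
python3 -m creep '[[0.02,-0.003,0.009,-0.005,0.4,0.1,0],[0.02,-0.002,0.008,-0.01,0,0,0],[0.02,0,0.002,-0.01,0,0,0],[0.02,0,0,0,0,0,0],[0.02,0,0,0,0,0,0]]'; python3 -c "
from h import *
axes()"
```

```text
time: 20.13
ee_pos: [520.7, 375.9, 71.0]
tcp_rot: [0.499, 0.505, -0.491, 0.506]
contact_force: [-0.0, 0.2, -3.6]
opening: 25.8
xaxis [ 0.009  0.007 -1.   ] yaxis [1.    0.021 0.01 ] jaw yaw 1.2 pos [520.7 375.9  71. ] F [-0.   0.2 -3.6] open 25.8 q [-0.15  0.63 -0.75  1.57  0.46  1.11 -0.98] t 20.1
```

```bash
python3 -m creep '[[0.02,-0.001,-0.006,-0.004,-0.4,0.5,0],[0.02,0,0,-0.003,0,0,0],[0.02,0,0,0,0,0,0],[0.02,0,0,0,0,0,0]]'; python3 -c "
from h import *
axes()"
```

```text
time: 20.47
ee_pos: [519.7, 369.3, 63.4]
tcp_rot: [0.494, 0.505, -0.495, 0.506]
contact_force: [0.3, -0.3, -2.8]
opening: 26.0
xaxis [-0.    -0.001 -1.   ] yaxis [ 1.     0.022 -0.   ] jaw yaw 1.3 pos [519.7 369.3  63.4] F [ 0.3 -0.3 -2.8] open 26.0 q [-0.14  0.63 -0.74  1.58  0.46  1.11 -0.98] t 20.5
```

```bash
python3 -m creep '[[0.02,0,0,-0.003,0,0,0],[0.02,0,0,-0.002,0,0,0],[0.02,0,0,-0.001,0,0,0],[0.02,0,0,0,0,0,0]]'; python3 -c "
from h import *
axes()"
```

```text
time: 20.8
ee_pos: [520.2, 369.1, 57.4]
tcp_rot: [0.495, 0.505, -0.495, 0.506]
contact_force: [-1.0, -0.4, -1.8]
opening: 25.9
xaxis [ 0.001 -0.001 -1.   ] yaxis [1.    0.021 0.001] jaw yaw 1.2 pos [520.2 369.1  57.4] F [-1.  -0.4 -1.8] open 25.9 q [-0.15  0.64 -0.74  1.58  0.47  1.1  -0.98] t 20.8
```

```bash
python3 -m creep '[[0.02,0,0,-0.001,0,0,0],[0.02,0,0,0,0,0,0],[0.0854,0,0,0,0,0,0],[0.0854,0,0,0,0,0,0],[0.0854,0,0,0,0,0,0],[0.0854,0,0,0,0,0,0],[0.0854,0,0,0,0,0,0]]' 40; python3 -c "
from h import *
axes()"; python3 -m creep '[[0.0854,0,0,0.01,0,0,0],[0.0854,0,0,0.02,0,0,0],[0.0854,0,0,0.04,0,0,0],[0.0854,0,0,0.04,0,0,0],[0.0854,0,0,0.04,0,0,0],[0.0854,0,0,0.04,0,0,0],[0.0854,0,0,0.03,0,0,0],[0.0854,0,0,0,0,0,0],[0.0854,0,0,0,0,0,0]]'
python3 - <<'E'
from h import *
axes()
c=cap('wrist'); W=cloud(c).reshape(-1,3)
near=(abs(W[:,0]-520)<60)&(abs(W[:,1]-370)<60)
P=W[near&(W[:,2]>84)&(W[:,2]<95)]; print('top',len(P),rect(P),np.median(P[:,2]))
P=W[near&(W[:,2]>22)&(W[:,2]<31)]; print('foot',len(P),rect(P),np.median(P[:,2]))
c=cap('scene'); W=cloud(c)
for d in finder.masks_of('utensil0','scene'):
    P=W[d['mask']]; P=P[~np.isnan(P[:,0])&(P[:,2]>115)&(abs(P[:,0]-575)<120)&(abs(P[:,1]-172)<120)]
    if len(P)>20: print('ut',round(d['conf'],2),len(P),rect(P),np.round(np.percentile(P[:,2],[2,98])))
im=cv2.cvtColor(c['image'],cv2.COLOR_RGB2BGR); cv2.imwrite('pics/s7.png',cv2.resize(im[160:280,300:420],(600,600),interpolation=2))
E
```

```text
time: 21.38
ee_pos: [521.4, 370.5, 59.1]
tcp_rot: [0.496, 0.505, -0.493, 0.506]
contact_force: [-0.0, 0.8, -0.7]
opening: 84.2
xaxis [ 0.004  0.002 -1.   ] yaxis [1.    0.021 0.004] jaw yaw 1.2 pos [521.4 370.5  59.1] F [-0.   0.8 -0.7] open 84.2 q [-0.15  0.64 -0.74  1.58  0.47  1.1  -0.98] t 21.4
time: 22.13
ee_pos: [517.0, 369.0, 294.2]
tcp_rot: [0.495, 0.506, -0.493, 0.506]
contact_force: [1.0, -0.4, -0.4]
opening: 85.3
xaxis [ 0.003  0.003 -1.   ] yaxis [1.    0.024 0.003] jaw yaw 1.4 pos [517.  369.  294.2] F [ 1.  -0.4 -0.4] open 85.3 q [-0.11  0.45 -0.82  1.32  0.32  1.5  -0.88] t 22.1
top 546 (array([517.7, 370.5]), array([25.9, 26.4]), 0.8) 89.36749313208601
foot 821 (array([518., 373.]), array([52.6, 48. ]), 3.6) 26.496966793079945
ut 0.98 278 (array([621.2, 202.8]), array([41.1, 13.2]), 63.5) [118. 173.]
ut 0.58 342 (array([528.9, 137.7]), array([48.1, 14.1]), 76.3) [118. 174.]
```

View pics/s7.png

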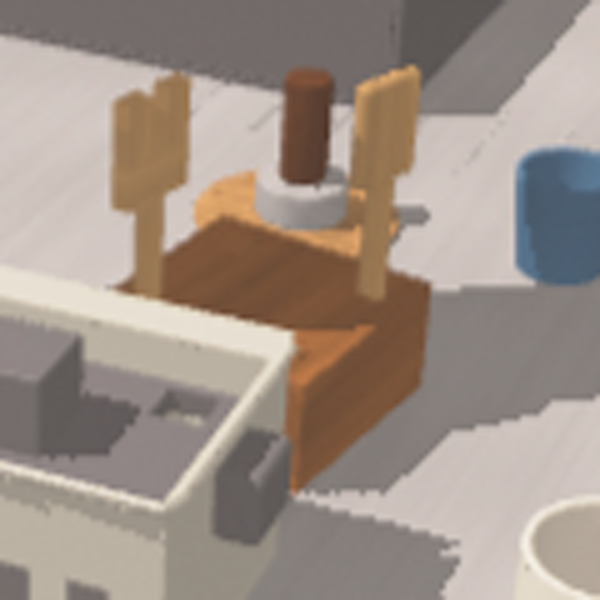

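```bash
python3 -m creep '[[0.06,0.001,-0.015,0,0,0,-1.5],[0.06,0.001,-0.025,0,0,0,-1.5],[0.06,0.001,-0.03,0,0,0,-2],[0.06,0.001,-0.03,0,0,0,-2],[0.06,0.001,-0.03,0,0,0,-2],[0.06,0.001,-0.03,0,0,0,-2],[0.06,0.001,-0.03,-0.005,0,0,-2],[0.06,0.001,-0.02,-0.005,0,0,-1],[0.06,0,0,0,0,0,0],[0.06,0,0,0,0,0,0]]' 40
python3 - <<'E'
from h import *
axes()
c=cap('wrist','w8.png'); W=cloud(c).reshape(-1,3)
for nm,x,y in(('A',529,138),('B',622,205)):
    for lo,hi in((168,180),(120,168),(64,108)):
        P=W[(np.hypot(W[:,0]-x,W[:,1]-y)<40)&(W[:,2]>lo)&(W[:,2]<hi)]
        if len(P)>20: print(nm,lo,len(P),rect(P),np.round(np.median(P,0),1))
E
```

```text
time: 23.12
ee_pos: [516.5, 145.5, 264.4]
tcp_rot: [-0.546, -0.444, 0.562, -0.434]
contact_force: [-0.1, 1.0, -0.7]
opening: 60.1
xaxis [-0.027 -0.003 -1.   ] yaxis [ 0.973 -0.23  -0.025] jaw yaw -13.3 pos [516.5 145.5 264.4] F [-0.1  1.  -0.7] open 60.1 q [ 0.29  0.22 -0.74  1.61  0.14  1.39 -0.7 ] t 23.1
A 168 688 (array([528.1, 138. ]), array([44.7, 10. ]), 75.4) [528.4 144.5 173.4]
A 120 476 (array([528.2, 138.5]), array([44. , 10.1]), 75.1) [529.  145.9 149.2]
A 64 43 (array([523.8, 143.1]), array([5.7, 1. ]), 38.2) [523.6 143.4  84.4]
B 168 1087 (array([619.1, 204.8]), array([39.7, 10.5]), 69.0) [618.3 205.9 172.6]
B 120 1227 (array([615.8, 205.8]), array([39.5,  4.4]), 70.8) [614.8 206.5 148.6]
B 64 215 (array([615.4, 205.9]), array([13.8,  6.5]), 75.0) [613.4 206.1  88.3]
```

View pics/w8.png

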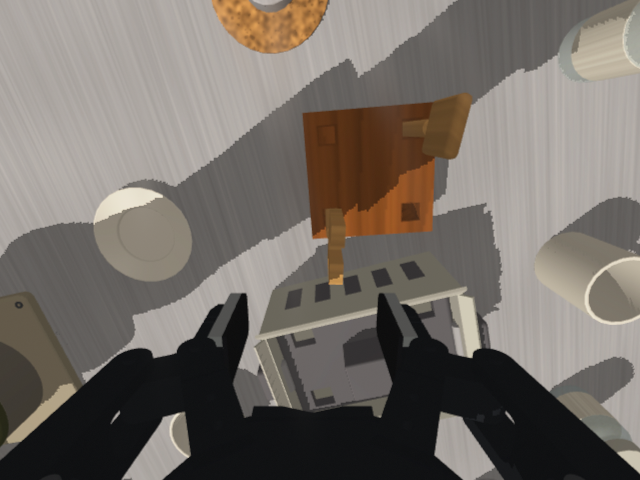

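```bash
python3 -m creep '[[0.06,0.007,-0.004,0,0.1,-0.8,-0.6],[0.06,0.006,-0.003,0,0.1,-0.8,-0.6],[0.06,0,0,0,0,0,0],[0.06,0,0,0,0,0,0]]'; python3 -c "
from h import *
axes()"; python3 -m creep '[[0.06,0,0,-0.015,0,0,0],[0.06,0,0,-0.02,0,0,0],[0.06,0,0,-0.02,0,0,0],[0.06,0,0,0,0,0,0],[0.06,0,0,0,0,0,0]]'; python3 -c "
from h import *
axes()"
```

```text
time: 23.5
ee_pos: [530.1, 141.7, 263.1]
tcp_rot: [0.559, 0.435, -0.557, 0.434]
contact_force: [-0.0, -0.2, 0.2]
opening: 60.1
xaxis [ 0.002  0.002 -1.   ] yaxis [ 0.969 -0.246  0.001] jaw yaw -14.2 pos [530.1 141.7 263.1] F [-0.  -0.2  0.2] open 60.1 q [ 0.3   0.23 -0.74  1.61  0.15  1.36 -0.71] t 23.5
time: 23.92
ee_pos: [530.5, 145.9, 208.2]
tcp_rot: [0.559, 0.436, -0.554, 0.436]
contact_force: [0.5, 0.4, 0.6]
opening: 60.0
xaxis [ 0.005  0.005 -1.   ] yaxis [ 0.971 -0.24   0.004] jaw yaw -13.9 pos [530.5 145.9 208.2] F [0.5 0.4 0.6] open 60.0 q [ 0.28  0.27 -0.73  1.69  0.18  1.25 -0.73] t 23.9
```

```bash
python3 -m creep '[[0.06,-0.001,-0.008,-0.01,-0.3,0.3,-0.7],[0.06,0,-0.001,-0.02,0,0,0],[0.06,0,-0.001,-0.02,0,0,0],[0.06,0,0,0,0,0,0],[0.06,0,0,0,0,0,0]]'; python3 -c "
from h import *
axes()"
```

```text
time: 24.33
ee_pos: [531.3, 135.5, 160.5]
tcp_rot: [0.561, 0.431, -0.559, 0.433]
contact_force: [-0.2, 0.3, 1.3]
opening: 59.8
xaxis [ 0.005 -0.    -1.   ] yaxis [ 0.967 -0.254  0.005] jaw yaw -14.7 pos [531.3 135.5 160.5] F [-0.2  0.3  1.3] open 59.8 q [ 0.28  0.31 -0.72  1.75  0.22  1.17 -0.76] t 24.3
```

```bash
python3 -m creep '[[0.06,-0.0015,0.003,-0.008,0,0.3,0],[0.06,0,0,-0.008,0,0,0],[0.06,0,0,0,0,0,0],[0.06,0,0,0,0,0,0]]'; python3 -c "
from h import *
axes()"
```

```text
time: 24.67
ee_pos: [531.3, 139.0, 146.4]
tcp_rot: [0.561, 0.431, -0.559, 0.432]
contact_force: [-0.0, -0.6, 0.6]
opening: 60.5
xaxis [ 0.003  0.    -1.   ] yaxis [ 0.967 -0.254  0.003] jaw yaw -14.7 pos [531.3 139.  146.4] F [-0.  -0.6  0.6] open 60.5 q [ 0.27  0.33 -0.71  1.76  0.23  1.14 -0.77] t 24.7
```

```bash
python3 -m creep '[[0.003,-0.001,0,0,0,0.1,0],[0.003,0,0,0,0,0,0],[0.003,0,0,0,0,0,0],[0.003,0,0,0,0,0,0],[0.003,0,0,0,0,0,0],[0.003,0,0,0,0,0,0],[0.003,0,0,0,0,0,0],[0.003,0,0,0,0,0,0]]' 40; python3 -c "
from h import *
axes()"; python3 -m creep '[[0.003,0,0,0.01,0,0,0],[0.003,0,0,0.015,0,0,0],[0.003,0,0,0.02,0,0,0],[0.003,0,0,0.025,0,0,0],[0.003,0,0,0.025,0,0,0],[0.003,0,0,0.025,0,0,0],[0.003,0,0,0.02,0,0,0],[0.003,0,0,0,0,0,0],[0.003,0,0,0,0,0,0]]'
python3 - <<'E'
from h import *
axes()
c=cap('scene','s9.png'); W=cloud(c).reshape(-1,3); s=sensors.read_state()['ee_pos']
P=W[(np.hypot(W[:,0]-s[0],W[:,1]-s[1])<40)&(W[:,2]<s[2]-30)&(W[:,2]>s[2]-150)&(W[:,2]>70)]
for lo in range(-150,-30,20):
    Q=P[(P[:,2]-s[2]>lo)&(P[:,2]-s[2]<lo+20)]; print(lo,len(Q),np.round(np.median(Q,0)-s,1) if len(Q) else '')
E
```

```text
time: 25.33
ee_pos: [530.8, 139.3, 147.9]
tcp_rot: [0.561, 0.431, -0.559, 0.432]
contact_force: [-0.5, -0.3, -0.7]
opening: 9.7
xaxis [ 0.003  0.    -1.   ] yaxis [ 0.967 -0.254  0.003] jaw yaw -14.7 pos [530.8 139.3 147.9] F [-0.5 -0.3 -0.7] open 9.7 q [ 0.27  0.32 -0.71  1.76  0.23  1.14 -0.77] t 25.3
time: 26.08
ee_pos: [528.6, 139.6, 299.2]
tcp_rot: [0.561, 0.432, -0.559, 0.433]
contact_force: [-0.0, -0.5, -1.5]
opening: 9.3
xaxis [ 0.003  0.001 -1.   ] yaxis [ 0.968 -0.253  0.002] jaw yaw -14.6 pos [528.6 139.6 299.2] F [-0.  -0.5 -1.5] open 9.3 q [ 0.3   0.2  -0.74  1.56  0.14  1.43 -0.7 ] t 26.1
-150 16 [   1.4   -5.5 -133.7]
-130 46 [   0.8   -5.9 -120.1]
-110 50 [  1.3  -5.4 -99.5]
-90 51 [  1.5  -5.7 -79.5]
-70 59 [  1.   -5.3 -60.3]
-50 56 [  1.8  -5.5 -40.1]
```

```bash
python3 -m creep '[[0.003,-0.007,-0.015,0,0,0,2],[0.003,-0.01,-0.025,0,0,0,3],[0.003,-0.01,-0.025,0,0,0,3],[0.003,-0.01,-0.025,0,0,0,3],[0.003,-0.007,-0.015,0,0,0,3],[0.003,-0.003,-0.005,0,0,0,2],[0.003,0,0,0,0,0,0],[0.003,0,0,0,0,0,0],[0.003,0,0,0,0,0,0]]'
cat >> h.py <<'E'
def handle():
    s,M=axes(); s=s['ee_pos']
    W=cloud(cap('scene')).reshape(-1,3)
    P=W[(np.hypot(W[:,0]-s[0],W[:,1]-s[1])<30)&(W[:,2]<s[2]-35)&(W[:,2]>s[2]-150)]
    C=np.array([928,-723])-s[:2]; C/=np.linalg.norm(C)
    for lo in range(-150,-30,20):
        Q=P[(P[:,2]-s[2]>lo)&(P[:,2]-s[2]<lo+20)]
        if len(Q)>8: print(lo,len(Q),'axis',np.round(np.median(Q,0)[:2]-6*C,1))
E
python3 -c "
from h import *
handle()"
```

```text
time: 26.88
ee_pos: [475.2, 26.1, 291.9]
tcp_rot: [0.489, 0.512, -0.492, 0.506]
contact_force: [-0.0, -0.7, -0.8]
opening: 9.5
xaxis [-0.01   0.003 -1.   ] yaxis [ 0.999  0.037 -0.01 ] jaw yaw 2.1 pos [475.2  26.1 291.9] F [-0.  -0.7 -0.8] open 9.5 q [ 0.52  0.02 -0.67  1.73  0.01  1.41 -0.11] t 26.9
-150 18 axis [473.1  26.4]
-130 60 axis [473.   26.5]
-110 54 axis [473.   26.5]
-90 55 axis [473.4  25.6]
-70 54 axis [474.2  26.2]
-50 48 axis [473.6  25.9]
```

```bash
python3 -m creep '[[0.003,-0.002,-0.003,0,-0.2,-0.6,0.3],[0.003,-0.001,-0.003,-0.01,0,0,0],[0.003,0,0,-0.015,0,0,0],[0.003,0,0,-0.015,0,0,0],[0.003,0,0,0,0,0,0],[0.003,0,0,0,0,0,0]]'; python3 -c "
from h import *
handle()"
```

```text
time: 27.43
ee_pos: [472.1, 22.6, 248.1]
tcp_rot: [0.489, 0.511, -0.488, 0.512]
contact_force: [-0.4, -0.1, 0.1]
opening: 9.4
xaxis [ 0.002  0.001 -1.   ] yaxis [0.999 0.047 0.002] jaw yaw 2.7 pos [472.1  22.6 248.1] F [-0.4 -0.1  0.1] open 9.4 q [ 0.52  0.03 -0.67  1.81  0.02  1.3  -0.11] t 27.4
-150 95 axis [472.9  49. ]
-130 57 axis [470.8  22.9]
-110 49 axis [470.7  23. ]
-90 52 axis [471.1  22.7]
-70 57 axis [470.6  22.6]
-50 47 axis [471.5  22.6]
```

```bash
python3 -m creep '[[0.003,0,-0.003,-0.005,0,0.1,0],[0.003,0,0,-0.008,0,0,0],[0.003,0,0,0,0,0,0],[0.003,0,0,0,0,0,0]]'; python3 -c "
from h import *
handle()
c=cap('wrist','w10.png')"
```

```text
time: 27.82
ee_pos: [472.8, 19.4, 235.4]
tcp_rot: [0.489, 0.511, -0.488, 0.512]
contact_force: [-0.4, -1.1, -0.0]
opening: 9.3
xaxis [ 0.002  0.    -1.   ] yaxis [0.999 0.047 0.002] jaw yaw 2.7 pos [472.8  19.4 235.4] F [-0.4 -1.1 -0. ] open 9.3 q [ 0.53  0.04 -0.67  1.83  0.03  1.28 -0.1 ] t 27.8
-150 88 axis [472.4  47. ]
-130 69 axis [472.1  20.3]
-110 48 axis [472.1  18.8]
-90 54 axis [471.6  19.3]
-70 60 axis [472.   19.4]
-50 38 axis [471.6  18.8]
```

View pics/w10.png

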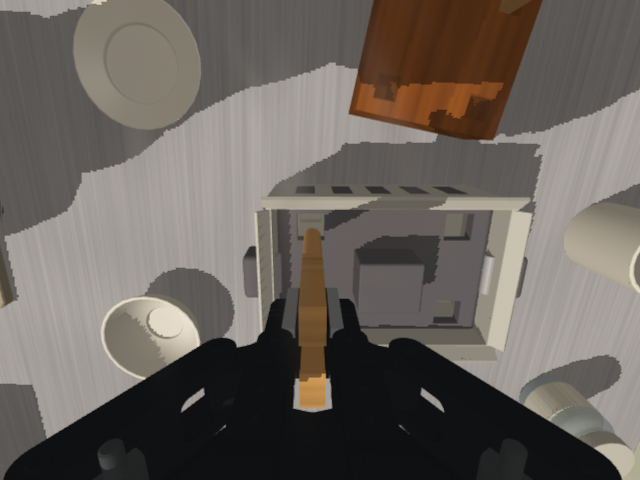

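```bash
python3 -m creep '[[0.003,-0.001,0.0005,-0.01,0,0.1,-0.2],[0.003,0,0,-0.012,0,0,0],[0.003,0,0,-0.012,0,0,0],[0.003,0,0,0,0,0,0],[0.003,0,0,0,0,0,0]]'; python3 -c "
from h import *
axes()"
```

```text
time: 28.33
ee_pos: [472.0, 20.3, 199.6]
tcp_rot: [0.49, 0.51, -0.489, 0.511]
contact_force: [0.8, 0.7, -1.0]
opening: 9.4
xaxis [ 0.002  0.    -1.   ] yaxis [0.999 0.043 0.002] jaw yaw 2.4 pos [472.   20.3 199.6] F [ 0.8  0.7 -1. ] open 9.4 q [ 0.52  0.07 -0.67  1.88  0.05  1.2  -0.13] t 28.3
```

Bottom at about 60 mm, with no contact and on target. I'll keep going down.

```bash
python3 -m creep '[[0.003,0,0,-0.01,0,0.1,0],[0.003,0,0,-0.01,0,0,0],[0.003,0,0,-0.01,0,0,0],[0.003,0,0,0,0,0,0],[0.003,0,0,0,0,0,0]]'; python3 -c "
from h import *
axes()"
```

```text
time: 28.75
ee_pos: [472.2, 20.4, 167.1]
tcp_rot: [0.49, 0.51, -0.489, 0.511]
contact_force: [0.2, 0.0, -0.2]
opening: 9.6
xaxis [ 0.001  0.    -1.   ] yaxis [0.999 0.042 0.001] jaw yaw 2.4 pos [472.2  20.4 167.1] F [ 0.2  0.  -0.2] open 9.6 q [ 0.51  0.11 -0.68  1.92  0.07  1.14 -0.15] t 28.8
```

```bash
python3 -m creep '[[0.003,0,0,-0.007,0,0,0],[0.003,0,0,-0.006,0,0,0],[0.003,0,0,-0.005,0,0,0],[0.003,0,0,0,0,0,0],[0.003,0,0,0,0,0,0]]'; python3 -c "
from h import *
axes()"; python3 -m creep '[[0.003,0,0,-0.0015,0,0,0],[0.003,0,0,-0.0015,0,0,0],[0.003,0,0,0,0,0,0]]'; python3 -c "
from h import *
axes()"
```

```text
time: 29.17
ee_pos: [472.4, 20.4, 147.4]
tcp_rot: [0.49, 0.51, -0.489, 0.511]
contact_force: [-0.0, 0.1, -0.9]
opening: 9.2
xaxis [ 0.001  0.    -1.   ] yaxis [0.999 0.042 0.001] jaw yaw 2.4 pos [472.4  20.4 147.4] F [-0.   0.1 -0.9] open 9.2 q [ 0.5   0.13 -0.67  1.94  0.09  1.09 -0.17] t 29.2
time: 29.42
ee_pos: [472.8, 20.5, 144.7]
tcp_rot: [0.49, 0.51, -0.489, 0.511]
contact_force: [-0.5, -0.2, 0.5]
opening: 9.5
xaxis [ 0.002  0.    -1.   ] yaxis [0.999 0.042 0.002] jaw yaw 2.4 pos [472.8  20.5 144.7] F [-0.5 -0.2  0.5] open 9.5 q [ 0.5   0.14 -0.67  1.95  0.1   1.09 -0.17] t 29.4
```

```bash
python3 -m creep '[[0.003,0,0,-0.0005,0,0,0],[0.05,0,0,0,0,0,0],[0.05,0,0,0,0,0,0],[0.05,0,0,0,0,0,0],[0.05,0,0,0,0,0,0],[0.05,0,0,0,0,0,0]]'; python3 -m creep '[[0.05,0,0,0.01,0,0,0],[0.05,0,0,0.02,0,0,0],[0.05,0,0,0.03,0,0,0],[0.05,0,0,0.03,0,0,0],[0.05,0,0,0.03,0,0,0],[0.05,0,0,0.02,0,0,0],[0.05,0,0,0,0,0,0],[0.05,0,0,0,0,0,0]]'
python3 - <<'E'
from h import *
axes()
for cam in('wrist','scene'):
    W=cloud(cap(cam)).reshape(-1,3)
    for nm,x,y in(('A',472,20),('B',620,204)):
        P=W[(np.hypot(W[:,0]-x,W[:,1]-y)<45)&(W[:,2]>125)&(W[:,2]<185)]
        if len(P)>20: print(cam,nm,len(P),rect(P),'ztop',np.round(np.percentile(P[:,2],[97,99]),1))
E
```

```text
time: 29.92
ee_pos: [473.3, 20.5, 144.8]
tcp_rot: [0.49, 0.51, -0.488, 0.511]
contact_force: [-0.2, -0.8, -0.2]
opening: 50.0
time: 30.58
ee_pos: [470.7, 21.6, 295.4]
tcp_rot: [0.49, 0.511, -0.488, 0.511]
contact_force: [0.3, -0.2, -0.1]
opening: 50.2
xaxis [ 0.003  0.001 -1.   ] yaxis [0.999 0.044 0.003] jaw yaw 2.6 pos [470.7  21.6 295.4] F [ 0.3 -0.2 -0.1] open 50.2 q [ 0.53 -0.   -0.67  1.74 -0.    1.4  -0.09] t 30.6
wrist A 1082 (array([456.5,  19.6]), array([15.7, 44.5]), 3.3) ztop [170.4 170.7]
wrist B 880 (array([611.8, 194.9]), array([ 9.3, 19.8]), 10.2) ztop [172.9 173.6]
scene A 308 (array([457.5,  19.8]), array([17.8, 48.3]), 3.4) ztop [169.3 169.9]
scene B 254 (array([622.6, 203.2]), array([42.1, 11.9]), 61.0) ztop [173.  173.9]
```

```bash
python3 -m creep '[[0.06,0.01,0.012,0,0,0,-2],[0.06,0.02,0.025,0,0,0,-3],[0.06,0.024,0.03,0,0,0,-3],[0.06,0.024,0.03,0,0,0,-3],[0.06,0.024,0.03,0,0,0,-3],[0.06,0.02,0.025,0,0,0,-3],[0.06,0.012,0.015,0,0,0,-3],[0.06,0.005,0.005,0,0,0,-2],[0.06,0,0,0,0,0,0],[0.06,0,0,0,0,0,0]]'
python3 - <<'E'
from h import *
axes()
c=cap('wrist'); W=cloud(c).reshape(-1,3)
for lo,hi in((168,180),(120,168),(64,108)):
        P=W[(np.hypot(W[:,0]-620,W[:,1]-204)<40)&(W[:,2]>lo)&(W[:,2]<hi)]
        if len(P)>20: print(lo,len(P),rect(P),np.round(np.median(P,0),1))
E
```

```text
time: 31.52
ee_pos: [609.4, 199.0, 278.1]
tcp_rot: [-0.575, -0.405, 0.589, -0.398]
contact_force: [-0.5, -0.7, -0.8]
opening: 60.0
xaxis [-0.023 -0.002 -1.   ] yaxis [ 0.934 -0.355 -0.02 ] jaw yaw -20.8 pos [609.4 199.  278.1] F [-0.5 -0.7 -0.8] open 60.0 q [ 0.12  0.46 -0.71  1.31  0.28  1.5  -0.93] t 31.5
168 662 (array([619.6, 205.2]), array([39.2,  9.9]), 68.8) [620.1 206.3 172.6]
120 162 (array([617.8, 211.1]), array([31.2,  9.4]), 48.4) [625.  222.5 148.2]
64 27 (array([615.2, 210. ]), array([4.3, 0.4]), 39.7) [615.4 210.3  86.2]
```

```bash
python3 -m creep '[[0.06,0.006,0.003,0,0.1,-0.7,-0.2],[0.06,0.005,0.003,0,0,-0.6,-0.2],[0.06,0,0,0,0,0,0],[0.06,0,0,0,0,0,0],[0.06,0,0,-0.015,0,0,0],[0.06,0,0,-0.02,0,0,0],[0.06,0,0,-0.02,0,0,0],[0.06,0,0,0,0,0,0],[0.06,0,0,0,0,0,0]]'; python3 -c "
from h import *
axes()"
```

```text
time: 32.32
ee_pos: [621.5, 199.7, 225.0]
tcp_rot: [0.586, 0.396, -0.582, 0.401]
contact_force: [-0.4, -0.3, 0.4]
opening: 60.4
xaxis [ 0.009 -0.003 -1.   ] yaxis [ 0.931 -0.365  0.009] jaw yaw -21.4 pos [621.5 199.7 225. ] F [-0.4 -0.3  0.4] open 60.4 q [ 0.11  0.49 -0.7   1.39  0.32  1.37 -0.96] t 32.3
```

```bash
python3 -m creep '[[0.06,0,0.005,-0.015,0.2,0.5,0.2],[0.06,-0.001,0,-0.02,0,0,0],[0.06,-0.001,0,-0.015,0,0,0],[0.06,0,0,0,0,0,0],[0.06,0,0,0,0,0,0]]'; python3 -c "
from h import *
axes()"
```

```text
time: 32.73
ee_pos: [621.1, 206.1, 176.6]
tcp_rot: [0.585, 0.4, -0.582, 0.399]
contact_force: [-0.8, -0.1, 0.3]
opening: 60.3
xaxis [ 0.004  0.003 -1.   ] yaxis [ 0.932 -0.362  0.002] jaw yaw -21.2 pos [621.1 206.1 176.6] F [-0.8 -0.1  0.3] open 60.3 q [ 0.11  0.53 -0.69  1.44  0.34  1.29 -0.98] t 32.7
```

```bash
python3 -m creep '[[0.06,0,-0.001,-0.01,-0.2,0.2,0],[0.06,-0.001,0,-0.01,0,0,0],[0.06,0,0,-0.009,0,0,0],[0.06,0,0,0,0,0,0],[0.06,0,0,0,0,0,0]]'; python3 -c "
from h import *
axes()"
```

```text
time: 33.15
ee_pos: [621.3, 205.9, 147.4]
tcp_rot: [0.585, 0.399, -0.582, 0.4]
contact_force: [0.1, 0.5, -0.2]
opening: 59.9
xaxis [ 0.003  0.001 -1.   ] yaxis [ 0.932 -0.362  0.003] jaw yaw -21.2 pos [621.3 205.9 147.4] F [ 0.1  0.5 -0.2] open 59.9 q [ 0.1   0.55 -0.68  1.47  0.36  1.24 -0.99] t 33.1
```

```bash
python3 -m creep '[[0.003,0,0,0,0,0.1,0],[0.003,0,0,0,0,0,0],[0.003,0,0,0,0,0,0],[0.003,0,0,0,0,0,0],[0.003,0,0,0,0,0,0],[0.003,0,0,0,0,0,0],[0.003,0,0,0,0,0,0],[0.003,0,0,0,0,0,0]]' 40; python3 -c "
from h import *
axes()"; python3 -m creep '[[0.003,0,0,0.01,0,0,0],[0.003,0,0,0.015,0,0,0],[0.003,0,0,0.02,0,0,0],[0.003,0,0,0.025,0,0,0],[0.003,0,0,0.025,0,0,0],[0.003,0,0,0.025,0,0,0],[0.003,0,0,0.025,0,0,0],[0.003,0,0,0,0,0,0],[0.003,0,0,0,0,0,0]]'; python3 -c "
from h import *
handle()"
```

```text
time: 33.82
ee_pos: [621.9, 206.1, 148.9]
tcp_rot: [0.585, 0.399, -0.582, 0.4]
contact_force: [-0.2, -0.3, -0.1]
opening: 9.3
xaxis [ 0.003  0.002 -1.   ] yaxis [ 0.932 -0.362  0.002] jaw yaw -21.2 pos [621.9 206.1 148.9] F [-0.2 -0.3 -0.1] open 9.3 q [ 0.1   0.55 -0.68  1.47  0.36  1.25 -0.99] t 33.8
time: 34.57
ee_pos: [619.7, 205.6, 305.5]
tcp_rot: [0.585, 0.4, -0.582, 0.4]
contact_force: [0.0, -0.1, -1.5]
opening: 9.5
xaxis [ 0.003  0.002 -1.   ] yaxis [ 0.932 -0.361  0.002] jaw yaw -21.2 pos [619.7 205.6 305.5] F [ 0.  -0.1 -1.5] open 9.5 q [ 0.1   0.46 -0.71  1.26  0.29  1.53 -0.94] t 34.6
-150 17 axis [617.9 206.5]
-130 47 axis [618.6 205.9]
-110 52 axis [617.1 206.3]
-90 52 axis [619.  205.8]
-70 52 axis [618.2 206.2]
-50 42 axis [618.4 205.8]
```

```bash
python3 -m creep '[[0.003,-0.001,-0.015,0,0,0,2],[0.003,-0.002,-0.025,0,0,0,3],[0.003,-0.002,-0.03,0,0,0,4],[0.003,-0.002,-0.03,0,0,0,4],[0.003,-0.002,-0.03,0,0,0,4],[0.003,-0.002,-0.025,0,0,0,4],[0.003,0,-0.015,0,0,0,3],[0.003,0,0,0,0,0,0],[0.003,0,0,0,0,0,0],[0.003,0,0,0,0,0,0]]'; python3 -c "
from h import *
handle()"
```

```text
time: 35.45
ee_pos: [602.8, 29.9, 298.4]
tcp_rot: [0.48, 0.521, -0.484, 0.514]
contact_force: [-0.2, 0.1, -0.4]
opening: 9.5
xaxis [-0.011  0.003 -1.   ] yaxis [ 0.997  0.071 -0.011] jaw yaw 4.1 pos [602.8  29.9 298.4] F [-0.2  0.1 -0.4] open 9.5 q [ 0.45  0.36 -0.75  1.4   0.24  1.49 -0.22] t 35.5
-150 19 axis [600.2  30.6]
-130 61 axis [600.1  30.4]
-110 60 axis [600.7  30.5]
-90 63 axis [601.   30.2]
-70 64 axis [601.1  30.2]
-50 52 axis [601.1  30.4]
```

```bash
python3 -m creep '[[0.003,0,-0.003,-0.01,-0.2,-0.6,-1.5],[0.003,0,-0.002,-0.015,0,0,0],[0.003,0,0,-0.015,0,0,0],[0.003,0,0,-0.01,0,0,0],[0.003,0,0,0,0,0,0],[0.003,0,0,0,0,0,0]]'; python3 -c "
from h import *
handle()"
```

```text
time: 36.0
ee_pos: [602.3, 35.4, 246.9]
tcp_rot: [0.488, 0.513, -0.486, 0.512]
contact_force: [0.4, 0.5, 0.5]
opening: 9.8
xaxis [ 0.001  0.003 -1.   ] yaxis [0.999 0.052 0.001] jaw yaw 3.0 pos [602.3  35.4 246.9] F [0.4 0.5 0.5] open 9.8 q [ 0.45  0.37 -0.74  1.49  0.25  1.38 -0.26] t 36.0
-150 155 axis [604.6  55.3]
-130 54 axis [601.1  35.9]
-110 52 axis [601.8  35.7]
-90 60 axis [601.6  35.9]
-70 61 axis [600.9  35.7]
-50 48 axis [601.5  36.5]
```

```bash
python3 -m creep '[[0.003,0,-0.005,0,-0.2,0,-0.5],[0.003,0,-0.004,0,0,0,0],[0.003,0,0,0,0,0,0],[0.003,0,0,0,0,0,0]]'; python3 -c "
from h import *
handle()"
```

```text
time: 36.38
ee_pos: [603.2, 26.4, 249.4]
tcp_rot: [0.49, 0.509, -0.488, 0.512]
contact_force: [0.1, 0.7, -0.5]
opening: 9.6
xaxis [ 0.004 -0.001 -1.   ] yaxis [0.999 0.043 0.004] jaw yaw 2.4 pos [603.2  26.4 249.4] F [ 0.1  0.7 -0.5] open 9.6 q [ 0.46  0.37 -0.74  1.49  0.25  1.38 -0.25] t 36.4
-150 79 axis [604.6  55.1]
-130 58 axis [602.7  26.3]
-110 57 axis [602.1  26.6]
-90 57 axis [603.   26.4]
-70 62 axis [603.   26.8]
-50 47 axis [602.1  26.6]
```

```bash
python3 -m creep '[[0.003,-0.0015,-0.001,-0.006,0,0.2,0],[0.003,0,0,-0.008,0,0,0],[0.003,0,0,-0.008,0,0,0],[0.003,0,0,0,0,0,0],[0.003,0,0,0,0,0,0]]'; python3 -c "
from h import *
axes()
c=cap('wrist','w11.png')"
```

```text
time: 36.85
ee_pos: [601.5, 24.9, 224.9]
tcp_rot: [0.489, 0.51, -0.49, 0.511]
contact_force: [0.5, 0.3, -0.2]
opening: 9.7
xaxis [ 0.    -0.001 -1.   ] yaxis [0.999 0.042 0.   ] jaw yaw 2.4 pos [601.5  24.9 224.9] F [ 0.5  0.3 -0.2] open 9.7 q [ 0.46  0.38 -0.73  1.52  0.26  1.34 -0.26] t 36.9
```

View pics/w11.png

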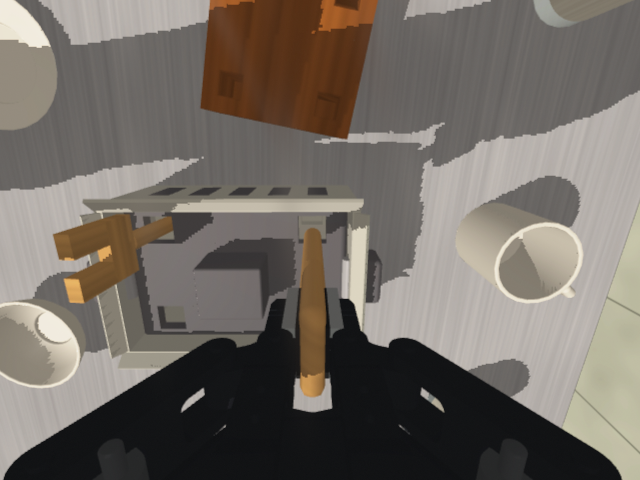

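```bash
python3 -m creep '[[0.003,0.0003,0.0003,-0.01,0,0,0],[0.003,0,0,-0.01,0,0,0],[0.003,0,0,-0.01,0,0,0],[0.003,0,0,0,0,0,0],[0.003,0,0,0,0,0,0]]'; python3 -c "
from h import *
axes()"
```

```text
time: 37.32
ee_pos: [601.4, 25.5, 191.1]
tcp_rot: [0.489, 0.511, -0.49, 0.51]
contact_force: [-0.5, 0.2, 0.9]
opening: 10.0
xaxis [-0.001 -0.001 -1.   ] yaxis [ 0.999  0.042 -0.001] jaw yaw 2.4 pos [601.4  25.5 191.1] F [-0.5  0.2  0.9] open 10.0 q [ 0.45  0.41 -0.73  1.57  0.28  1.27 -0.27] t 37.3
```

```bash
python3 -m creep '[[0.003,0.0004,0,-0.01,0,0,0],[0.003,0,0,-0.01,0,0,0],[0.003,0,0,-0.008,0,0,0],[0.003,0,0,0,0,0,0],[0.003,0,0,0,0,0,0]]'; python3 -c "
from h import *
axes()"; python3 -m creep '[[0.003,0,0,-0.005,0,0,0],[0.003,0,0,-0.004,0,0,0],[0.003,0,0,0,0,0,0],[0.003,0,0,0,0,0,0]]'; python3 -c "
from h import *
axes()"
```

```text
time: 37.73
ee_pos: [601.7, 25.4, 159.8]
tcp_rot: [0.489, 0.511, -0.49, 0.51]
contact_force: [0.1, 0.1, -0.1]
opening: 9.1
xaxis [-0.001 -0.001 -1.   ] yaxis [ 0.999  0.042 -0.001] jaw yaw 2.4 pos [601.7  25.4 159.8] F [ 0.1  0.1 -0.1] open 9.1 q [ 0.45  0.44 -0.72  1.6   0.3   1.22 -0.29] t 37.7
time: 38.07
ee_pos: [602.0, 25.5, 150.2]
tcp_rot: [0.489, 0.511, -0.49, 0.51]
contact_force: [-0.2, 0.5, -0.1]
opening: 9.3
xaxis [-0.001 -0.    -1.   ] yaxis [ 0.999  0.042 -0.001] jaw yaw 2.4 pos [602.   25.5 150.2] F [-0.2  0.5 -0.1] open 9.3 q [ 0.44  0.45 -0.71  1.61  0.31  1.2  -0.29] t 38.1
```

```bash
python3 -m creep '[[0.003,0,0,-0.0025,0,0,0],[0.003,0,0,-0.0015,0,0,0],[0.003,0,0,0,0,0,0]]'; python3 -c "
from h import *
axes()"; python3 -m creep '[[0.05,0,0,0,0,0,0],[0.05,0,0,0,0,0,0],[0.05,0,0,0,0,0,0],[0.05,0,0,0,0,0,0],[0.05,0,0,0,0,0,0]]'; python3 -m creep '[[0.05,0,0,0.01,0,0,0],[0.05,0,0,0.02,0,0,0],[0.05,0,0,0.03,0,0,0],[0.05,0,0,0.03,0,0,0],[0.05,0,0,0.03,0,0,0],[0.05,0,0,0.03,0,0,0],[0.05,0,0,0,0,0,0],[0.05,0,0,0,0,0,0]]'
python3 - <<'E'
from h import *
axes()
for cam in('wrist','scene'):
    c=cap(cam,cam+'12.png'); W=cloud(c).reshape(-1,3)
    for nm,x,y in(('A',460,20),('B',602,25)):
        P=W[(np.hypot(W[:,0]-x,W[:,1]-y)<45)&(W[:,2]>125)&(W[:,2]<185)]
        if len(P)>20: print(cam,nm,len(P),rect(P),'ztop',np.round(np.percentile(P[:,2],[97,99]),1))
    for nm,x,y,lo,hi in(('push',520,369,80,95),('tin',671,-379,60,80),('cup',671,382,50,70)):
        P=W[(np.hypot(W[:,0]-x,W[:,1]-y)<50)&(W[:,2]>lo)&(W[:,2]<hi)]
        if len(P)>20: print(cam,nm,rect(P))
    a=np.radians(2.45); L=(W-[537.6,-19,0])@np.array([[np.cos(a),-np.sin(a),0],[np.sin(a),np.cos(a),0],[0,0,1]])
    for lab,k in(('x+',(L[:,0]>35)&(L[:,0]<85)),('x-',(L[:,0]<-35)&(L[:,0]>-85))):
        P=L[k&(abs(L[:,1])<45)&(L[:,2]>70)&(L[:,2]<105)]
        if len(P)>20: print(cam,'plate',lab,len(P),np.round(np.percentile(P[:,2],[25,50,75]),1))
E
```

```text
time: 38.32
ee_pos: [602.3, 25.5, 146.4]
tcp_rot: [0.489, 0.51, -0.489, 0.511]
contact_force: [-0.7, 0.2, -0.4]
opening: 9.4
xaxis [ 0. -0. -1.] yaxis [0.999 0.042 0.   ] jaw yaw 2.4 pos [602.3  25.5 146.4] F [-0.7  0.2 -0.4] open 9.4 q [ 0.44  0.45 -0.71  1.61  0.31  1.19 -0.3 ] t 38.3
time: 38.73
ee_pos: [602.7, 25.6, 147.1]
tcp_rot: [0.49, 0.51, -0.489, 0.511]
contact_force: [0.1, 0.5, 0.4]
opening: 49.8
time: 39.4
ee_pos: [600.1, 26.2, 308.4]
tcp_rot: [0.489, 0.511, -0.488, 0.511]
contact_force: [-0.0, 0.3, -0.9]
opening: 50.0
xaxis [ 0.001  0.001 -1.   ] yaxis [0.999 0.044 0.001] jaw yaw 2.5 pos [600.1  26.2 308.4] F [-0.   0.3 -0.9] open 50.0 q [ 0.46  0.34 -0.75  1.4   0.23  1.49 -0.23] t 39.4
wrist A 1857 (array([456.4,  19.5]), array([16.8, 44.5]), 2.3) ztop [170.1 170.5]
wrist B 611 (array([600.,  25.]), array([ 9.8, 39.3]), 2.4) ztop [171.2 171.7]
wrist plate x+ 2443 [82.  82.6 83.1]
wrist plate x- 2834 [82.  82.5 83.1]
scene A 309 (array([456.9,  20. ]), array([17.4, 47.2]), 1.9) ztop [169.1 169.8]
scene B 215 (array([602.5,  22.4]), array([10. , 38.8]), 2.5) ztop [170.  170.7]
scene push (array([519.4, 368.9]), array([25. , 26.8]), 1.2)
scene tin (array([ 671.6, -379.4]), array([63., 63.]), 65.9)
scene cup (array([671.3, 382.1]), array([59.3, 57.8]), 72.3)
scene plate x+ 469 [81.6 82.2 83. ]
scene plate x- 362 [81.6 82.3 83.2]
```

View pics/scene12.png

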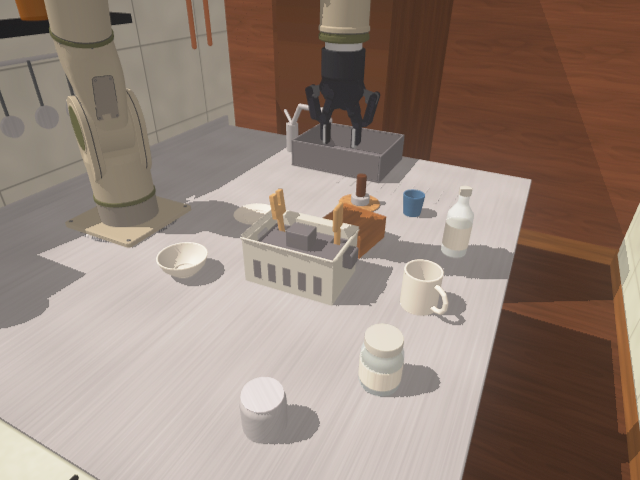

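```bash
python3 -m creep '[[0.05,0,0,0,0,0,0],[0.05,0,0,0,0,0,0]]'; python3 -c "
from h import *
axes(); print(ctrl.finish_job())"
```

```text
time: 39.67
ee_pos: [599.4, 26.1, 306.0]
tcp_rot: [0.489, 0.511, -0.489, 0.51]
contact_force: [0.1, 0.6, -0.4]
opening: 50.1
xaxis [-0.002  0.    -1.   ] yaxis [ 0.999  0.044 -0.002] jaw yaw 2.5 pos [599.4  26.1 306. ] F [ 0.1  0.6 -0.4] open 50.1 q [ 0.46  0.34 -0.75  1.4   0.23  1.49 -0.23] t 39.7
the job is handed in; nothing more can be done
None
```

The job is done and handed in at about 40 s of the 210 s allowed. I set the insert level on the catches and let go, then pressed it home with the pusher. After that I stood the pusher on the trivet and moved both utensils into the caddy. Only two were on the draining block: the fork and the 40 mm wide spatula.

Last checks, from the wrist and scene cameras:
- **Insert:** the plate top reads 82–83 mm at both ends, so it is level and fully seated (82 mm expected). The pusher met a hard stop at about 28 N.
- **Pusher:** it stands upright at about (519, 369), near the trivet's centre. In the scene view its handle top is about 1 mm from where I let go of it.
- **Utensils:** both tops are at about 170 mm, so both stand on the caddy's floor. The spatula is upright; the fork leans about 5° in its opening.
- **Bystanders:** the tin and the cup read within about 2 mm of their first positions, so they were not disturbed.

Nothing failed. The wrist camera read about 2 mm low in x, and I allowed for that. I saw no sign of anything being knocked aside during the run.

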